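# Put the earring insert into the sprung mirror case and ease the lid shut

## Task

Pick up the white half-moon earring insert by its wooden grip, turn it so that its outline matches the half-moon chrome mirror case, and set it (not drop it) right down on the case floor. Then take the lid by its brass pull, bring it over, and ease it fully shut: its spring must not snap it closed, so guide it down slowly all the way. Do not disturb the dish, watch, hairbrush, perfume or lipstick.

Things in the scene. Friction and masses are not known exactly. Their poses are not given: they have to be found in the camera images.
- case: Chrome half-moon mirror case, fixed, 105 (x) by 150 mm (y): flat hinge side at x=+50 mm, straight sides for x>0, then a half-ellipse to the round tip at x=-55. Origin: under it, at x=y=0 of that outline; z up. Walls 4 mm thick, rim 24 mm high, blue well floor 5 mm up. The insert fits with 4 mm to spare all round; seated, its axes lie along the case's and its origin over the case's origin.
- insert_grip (a point): Middle of the insert's wooden grip fin, 24 mm above the insert's underside, straight over its origin; axes as the insert's. The fin stands along x: 36 mm long, 10 mm thick (grip it across y), its top 34 mm above the underside; 55 mm of free insert floor on either side of it for the fingers. Seated in the case this point is 29 mm above the case's underside.
- lid (a joint): Lid angle, rad: 0 shut, 2.2 open on its stop, leaning well back, as it starts. A spring always pulls it shut; its own weight (360 g) outweighs the spring and keeps it open only above about 1.8. Below that it is pulled shut, growing to about 0.27 N m near shut (2 N at the pull). About 0.35 N at the pull brings it off its stop. Let go on the way down, it snaps shut; once shut, it stays shut.
- lid_hinge (a point): Centre of the lid's hinge line, 50 mm behind (+x) the case's origin and 24 mm above its underside; axes as the case's. The lid turns about this y axis: opening lifts the front edge up and over towards +x.
- lid_pull (a point): Centre of the brass pull: bar 14 mm in diameter, 16 mm long, parallel to the hinge (y), on a 7 mm wide stem, 30 mm out from the middle of the lid's front edge. Lid shut: 135 mm in front (-x) of the hinge line, 12 mm above it. Pinched from above across its end faces (along y), it turns between the fingers as the lid swings. Frame turns with the lid. The shut lid's top is 51 mm above the dresser.
- dish: Terracotta dish, 84 mm across, 30 mm high, loose in the enamel tray; origin at its underside. Leave alone.
- watch: Steel watch on its closed bracelet, 70 x 66 mm loop, 38 mm high at the dial, loose in the enamel tray; origin under its middle. Leave alone.
- hairbrush: Wooden hairbrush, 210 mm long (x), bristles up, 32 mm high, loose; origin at its underside, near the middle. Leave alone.
- perfume: Amber glass bottle, 48 mm across, 90 mm high, loose; origin at its underside. Leave alone.
- lipstick: Lipstick tube, 22 mm across, 70 mm high, loose, upright; origin at its underside. Leave alone.
- insert: Loose white half-moon earring insert, about 120 g: the case outline 8 mm smaller all round, 89 (x) by 134 mm (y), flat side at x=+42, round tip at x=-47, walls 3 mm thick, 14 mm high, floor 3 mm thick. Origin at x=y=0 of that outline, on the underside. Starts upright in the blue enamel tray (its floor 5 mm, its rim 14 mm above the dresser).
There are look-alikes about, which are no part of the job. Of the things shaped like the insert, the white one is meant.

How it is judged:
By the outcome, as a careful person would: the job done as asked, in the order asked, and still so for the second after the job is handed in, with the robot touching nothing.
It also fails if it takes over 64 s, if anything falls off the work surface, if the arm or the gripper's body presses on something with over 40 N, if the wrist force passes 120 N, or if a joint passes its speed limit or range.

## Robot

A 6-joint arm with a two-finger parallel gripper is mounted at the origin on the work surface. World frame = base frame: x ahead of the robot, y to its left, z up, the work surface at z = 0. Lengths are in m, angles in degrees, forces in N, time in s.
With the tool pointing down it reaches from about 0.25 to 0.725 m from the base axis. Payload 9.7 kg.
Tool frame: the origin (TCP) lies between the finger pads; the fingertips stand 11 mm ahead of it and the grasp point (between the pads) lies 8 mm behind it; z points along the fingers, x is the direction in which the jaws open and shut, and the axes are right-handed (so a half turn about z gives the same grasp; the last joint's range is limited). The gripper opens to 85 mm and grips with 20 to 120 N. Pads are 22 mm wide; open, the fingers measure 114 mm over their backs; the gripper's body (76 mm by 85 mm) begins 54 mm behind the grasp point. The pads swing forward as they close: fully open they stand 13 mm farther back than shut.
Start: joints at [-65.374, 4.979, 10.078, 95.1, 0, 90], TCP at [0.229, -0.5, 0.242] pointing down, gripper open.
Joint ranges: [-179.16, 179.16], [-48.56, 103.87], [-65.8, 70.77], [-126.05, 130.52], [-82.76, 87.17], [-180, 180]. Speed limits (degrees/s): [127.2, 127.2, 147.25, 180, 180, 180].

## Interface

Orientations are given as [roll, pitch, yaw] about the fixed x, y, z axes, in that order (R = Rz(yaw) Ry(pitch) Rx(roll)).
In Python, from workcell import get_obs, camera, job_done, spotter gives the robot as it stands.
- The arm moves only by the tool play_rows, never from a script. Its argument "rows" is a list of rows, each a list of 3 entries, a list of its own where there are three numbers: the closure, from 0 (fully open) to 1 (shut), then the shift along the tool's x, y, z in cm, then the turn, a rotation vector about the tool's x, y, z in degrees. In form: [[claw, [x, y, z], [wx, wy, wz]], ...]. A call has 1 to 12 rows; each row shifts and turns the pose as measured when the row begins, along the tool's axes as they then stand; what a row does not reach is not made up. A row lasts 1/10 s, in which the tool goes at most 50 mm and 8.59 degrees, less where a joint would pass 70% of its speed; a pose out of reach is approached as far as the arm can. A call is refused whole if a number of a shift passes 5 or a number of a turn 8.59, either way. A call with a gripper value outside its range is refused whole. The fingers move at their own pace and stop on an object; "newtons" is the grip in N (left out, the last holds). Time passes only in rows, so rows that do not move let the fingers close. It gives the time, the measured TCP pose, the force and the opening at its end, in the units of the state.
- get_obs(): the state, without advancing time (a new reading comes with each control period).
- camera(name): name is "scene" or "side" or "wrist"; returns a dict with "img" (420x560x3 uint8, red, green, blue), "intrinsics" (3x3 intrinsics, pixels), "xyz" and "orientation" of the camera in the world. Camera axes: x right, y down, z forward; pixel columns grow to the right and rows downward; lengths in m; the calibration is good to about 2 mm. A picture is of the moment at which its call begins. There is no depth.
- job_done(): hands the job in, once; it reports no verdict.
Trained networks look in a picture, given as the dict that the camera call returned (one of the last four; its "shot" number tells which), for a name from the list of things; names that differ only in an ending like _2 or _b are one class to them, and where a whole thing is asked for, a point or a joint stands for the part that bears it (a point fixed in the world has none). Each returns a list of dicts, best first, with "confidence" (0 to 1); they miss things now and then, are a little off and sometimes report something else, mostly with a low value. They report only what shows in the picture. A call takes as long as a camera call. They do not tell look-alikes from the thing itself.
- spotter.spot_in(picture, thing): "point" ([x, y, z] in m, in world coordinates, good to about 4 mm: the middle of the surface that is visible of it).
- spotter.trace(picture, thing): "pixels" (420x560 bool, what is visible of it).
The state is a dict: "time": time; "q": joint angles; "qd": joint speeds; "joint_efforts": joint torques, N m; "ee_pos": TCP position; "tcp_rot": TCP orientation; "wrist_force": force on the tool from outside, world axes, zero at the start; "torque": the same for the moment, N m; "opening": finger opening in m.
Only numpy, scipy, OpenCV 4.12 (cv2) and the standard library are available. Lean on these libraries where they do the work, as an engineer would, in place of code of your own. Each camera call takes 0.05 s, during which the arm holds its last target.

## Working session

There is one attempt and no reset: what is moved stays moved. The work goes in short steps, Python scripts to look and compute and a tool call to move; the robot and the scene stay as the last step left them, time stands still between calls to the robot, and variables do not carry over. Pictures are saved under pics/ and viewed, and the job is handed in when it is done.

Besides the shell and the picture viewer there is one more tool, called after "Request:" by a JSON object that holds its "op" and its "data", one argument or row to a line. play_rows: Moves the arm, as the interface text tells. Its arguments: {"type":"object","properties":{"rows":{"type":"array","items":{"type":"array"}},"newtons":{"type":"number"}},"required":["rows"]}

```bash
ls; mkdir -p pics
cat > h.py <<'E'
import numpy as np,cv2
from workcell import get_obs,camera,job_done,spotter
def save(c,n): cv2.imwrite('pics/'+n+'.png',c['img'][:,:,::-1])
E
python3 - <<'E'
from h import *
o=get_obs();print(o)
for n in ['scene','side','wrist']:
    c=camera(n);save(c,n+'0');print(n,c['intrinsics'],c['xyz'],c['orientation'],c['shot'])
    np.save('pics/%s0.npy'%n,c,allow_pickle=True)
    for t in ['case','insert','insert_grip','lid','lid_pull','dish','watch','hairbrush','perfume','lipstick']:
        try:
            print(t,[(np.round(d['point'],3).tolist(),round(d['confidence'],2)) for d in spotter.spot_in(c,t)])
        except Exception as e: print(t,e)
print(get_obs()['time'])
E
```

```text
pics
{'time': 0.0, 'q': array([-6.53750794e+01,  5.01097679e+00,  1.00354156e+01,  9.51021851e+01,
       -1.47920525e-03,  9.00006453e+01]), 'qd': array([-0.06696865, -0.01672123, -0.05060517, -0.07569167,  0.06689893,
       -0.02286687]), 'joint_efforts': array([ 2.22217066e-03, -5.20387745e+01,  4.64806902e+01,  1.63781794e-02,
        1.90943103e-05, -1.01377458e-05]), 'ee_pos': array([ 0.22907029, -0.49977547,  0.24159288]), 'tcp_rot': array([ 1.79998520e+02,  7.77462351e-02, -6.53757246e+01]), 'wrist_force': array([-0.40982392, -0.08616557, -0.2778818 ]), 'torque': array([-0.02336966,  0.00794623, -0.02456101]), 'opening': 0.0852060414247213}
scene [[503.45087474   0.         284.40875797]
 [  0.         503.45087474 208.00609431]
 [  0.           0.           1.        ]] [ 1.37692364 -0.09969238  0.89036885] [-134.06966539    1.10456422   85.42130676] 1
case [([0.551, 0.208, 0.019], 0.8)]
insert [([0.328, 0.076, -0.005], 0.87), ([0.538, -0.1, 0.007], 0.8), ([0.282, -0.256, -0.0], 0.63)]
insert_grip [([0.327, 0.08, 0.004], 0.91), ([0.274, -0.254, -0.001], 0.65), ([0.539, -0.1
[... 818 characters left out ...]
d [([0.597, 0.258, 0.049], 0.82)]
lid_pull [([0.597, 0.25, 0.047], 0.98), ([0.747, 0.088, 0.059], 0.72)]
dish []
watch [([0.528, -0.36, 0.016], 0.68), ([0.53, -0.232, 0.024], 0.56)]
hairbrush [([0.779, -0.063, 0.022], 0.79), ([0.536, -0.106, 0.013], 0.7)]
perfume [([0.749, 0.089, 0.063], 0.81)]
lipstick []
wrist [[319.16451163   0.         281.57902163]
 [  0.         319.16451163 205.2569827 ]
 [  0.           0.           1.        ]] [ 0.29968204 -0.46626106  0.3735153 ] [ 1.62329169e+02 -1.32442757e-02 -6.53274462e+01] 3
case []
insert [([0.265, -0.258, -0.0], 0.91)]
insert_grip [([0.268, -0.255, -0.001], 0.57)]
lid []
lid_pull []
dish []
watch []
hairbrush []
perfume []
lipstick []
1.65
```

View pics/scene0.png

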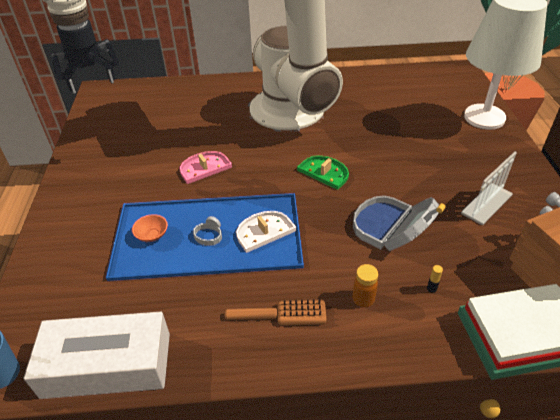

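View pics/side0.png

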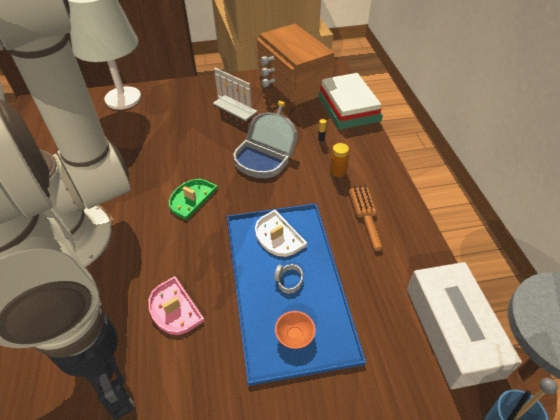

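View pics/wrist0.png

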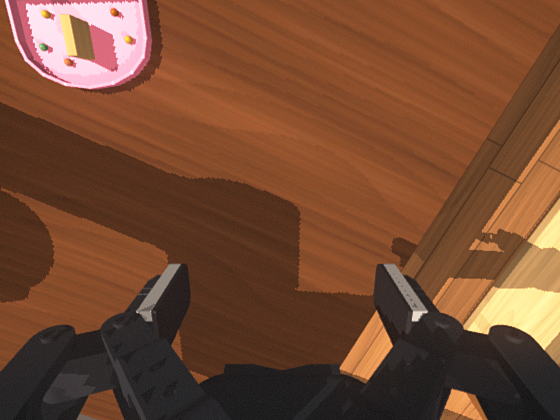

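```bash
cat >> h.py <<'E'
from scipy.spatial.transform import Rotation as Rn
from scipy.optimize import minimize
def proj(c,P):
    R=Rn.from_euler('xyz',c['orientation'],degrees=True).as_matrix()
    p=(np.asarray(P)-c['xyz'])@R
    K=c['intrinsics'];return np.c_[K[0,0]*p[:,0]/p[:,2]+K[0,2],K[1,1]*p[:,1]/p[:,2]+K[1,2]]
def ray(c,uv,z):
    R=Rn.from_euler('xyz',c['orientation'],degrees=True).as_matrix();K=c['intrinsics']
    d=R@np.array([(uv[0]-K[0,2])/K[0,0],(uv[1]-K[1,2])/K[1,1],1]);return c['xyz']+d*(z-c['xyz'][2])/d[2]
def outline(xf,xt,hw,n=60):
    a=np.linspace(np.pi/2,3*np.pi/2,n)
    return np.r_[[[xf,-hw],[xf,hw]],np.c_[-xt*np.cos(a)*-1,hw*np.sin(a)]]
INS=outline(.042,.047,.067);CASE=outline(.05,.055,.075);WELL=outline(.046,.051,.071)
def place(xy,yaw,z,p):
    c,s=np.cos(yaw),np.sin(yaw);return np.c_[xy@np.array([[c,s],[-s,c]])+p[:2],np.full(len(xy),z)]
S=4
def fill(pts_list,hull=False,size=(420,560)):
    m=np.zeros((size[0],size[1]),np.uint8)
    for p in pts_list:
        q=cv2.convexHull(p.astype(np.float32)) if hull else p.astype(np.float32)
        cv2.fillPoly(m,[np.round(q*16).astype(np.int32).reshape(-1,1,2)],255,shift=4,lineType=cv2.LINE_AA)
    return m/255.
def insmask(c,p,z0):
    o=np.r_[place(INS,p[2],z0,p),place(INS,p[2],z0+.014,p)]
    f=np.array([[.018,.005],[.018,-.005],[-.018,.005],[-.018,-.005]])
    g=np.r_[place(f,p[2],z0+.003,p),place(f,p[2],z0+.034,p)]
    return np.maximum(fill([proj(c,o)],True),fill([proj(c,g)],True))
def iou(a,b): return np.minimum(a,b).sum()/np.maximum(a,b).sum()
def fitins(obs,z0,guess):
    best=None
    for y in guess[2]:
        def f(v): return -sum(iou(insmask(c,[v[0]/100,v[1]/100,v[2]/10],z0),m) for c,m in obs)
        x0=np.array([guess[0]*100,guess[1]*100,y*10])
        r=minimize(f,x0,method='Nelder-Mead',options=dict(initial_simplex=x0+np.r_[[[0,0,0]],np.diag([.5,.5,3])],xatol=.005,fatol=1e-4))
        if best is None or r.fun<best.fun: best=r
    v=best.x;return np.array([v[0]/100,v[1]/100,v[2]/10]),best.fun/len(obs)
E
python3 - <<'E'
from h import *
cs={}
ims=[]
obs=[]
for n in ['scene','side']:
    c=camera(n)
    for t in ['insert','case','lid']:
        for d in spotter.trace(c,t):
            m=d['pixels'].astype(np.uint8); ys,xs=np.nonzero(m); print(n,t,d['confidence'],m.sum(),xs.mean().round(),ys.mean().round())
            P=ray(c,(xs.mean(),ys.mean()),.015)
            if t=='insert' and np.hypot(P[0]-.538,P[1]+.105)<.04: obs.append((c,m.astype(float)))
    print(len(obs))
p=fitins(obs,.005,(.538,-.105,np.arange(8)*np.pi/4))
print(p,np.degrees(p[0][2]))
for (c,m) in obs:
    v=fitins([(c,m)],.005,(p[0][0],p[0][1],[p[0][2]]));print(v,np.degrees(v[0][2]))
    im=c['img'][:,:,::-1].copy()
    q=proj(c,np.r_[place(INS,p[0][2],.019,p[0])])
    big=cv2.resize(im,None,fx=6,fy=6,interpolation=cv2.INTER_CUBIC)
    cv2.polylines(big,[np.round((q+.5)*6).astype(np.int32)],True,(0,0,255),1)
    a=(q.mean(0)*6).astype(int);ims.append(big[max(a[1]-250,0):a[1]+250,a[0]-200:a[0]+200])
cv2.imwrite('pics/insfit.png',np.hstack(ims))
ims=[]
for c,_ in obs:
    a=(proj(c,[[.58,.22,.03]])[0]*5).astype(int);big=cv2.resize(c['img'][:,:,::-1],None,fx=5,fy=5,interpolation=cv2.INTER_CUBIC)
    ims.append(big[a[1]-300:a[1]+250,a[0]-200:a[0]+200] if 0 else big[a[1]-300:a[1]+250,a[0]-230:a[0]+170]);print((a-[230,300])/5)
cv2.imwrite('pics/case0.png',np.hstack(ims))
E
```

```text
scene insert 0.87 1080 324.0 171.0
scene insert 0.85 1110 204.0 166.0
scene insert 0.77 1494 264.0 229.0
scene insert 0.71 1358 414.0 224.0
scene case 0.66 3364 393.0 221.0
scene lid 0.55 757 150.0 228.0
1
side insert 0.98 1209 190.0 197.0
side insert 0.87 2019 173.0 308.0
side insert 0.83 1500 278.0 235.0
side insert 0.62 1146 294.0 329.0
side insert 0.17 92 321.0 130.0
side case 0.66 3030 266.0 145.0
side lid 0.7 1610 273.0 131.0
2
(array([ 0.53662266, -0.10047066,  0.4287141 ]), np.float64(-0.9252947154319411)) 24.563508275889127
(array([ 0.53662266, -0.10047066,  0.4287141 ]), np.float64(-0.9071970960089176)) 24.563508275889127
(array([ 0.53665585, -0.10170866,  0.46102628]), np.float64(-0.9441462683683758)) 26.41485984279904
[353.8 166.8]
[225.4  84.8]
```

View pics/insfit.png

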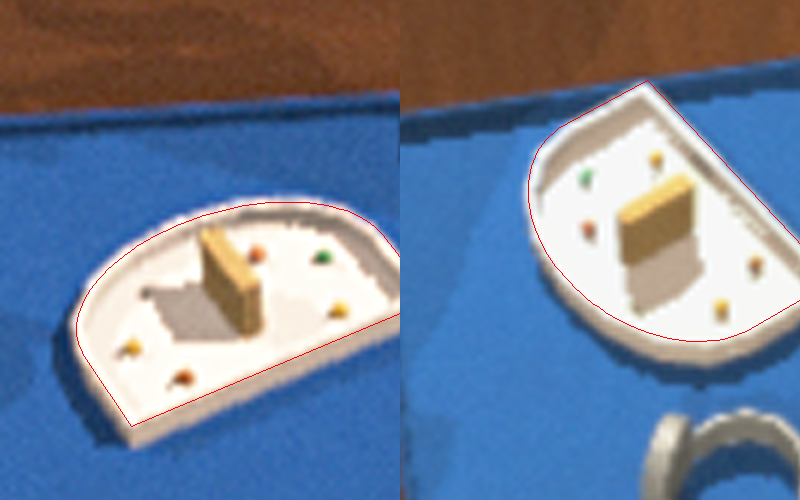

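View pics/case0.png

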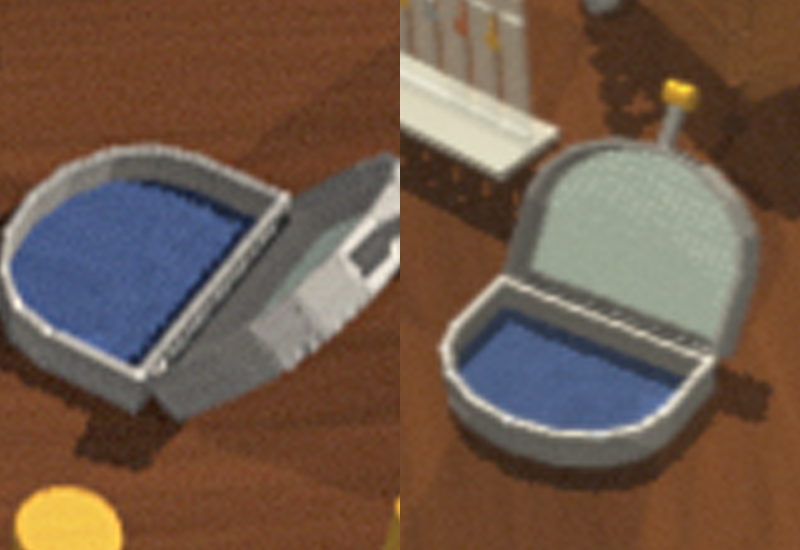

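```bash
cat >> h.py <<'E'
def wellmask(c,p):
    return fill([proj(c,place(WELL,p[2],.005,p))])*fill([proj(c,place(WELL,p[2],.024,p))])
def fitcase(obs,guess):
    def f(v): return -sum(iou(wellmask(c,[v[0]/100,v[1]/100,v[2]/10]),m) for c,m in obs)
    x0=np.array([guess[0]*100,guess[1]*100,guess[2]*10])
    r=minimize(f,x0,method='Nelder-Mead',options=dict(initial_simplex=x0+np.r_[[[0,0,0]],np.diag([.5,.5,2])],xatol=.005,fatol=1e-4))
    return r.x/[100,100,10],r.fun/len(obs)
def blue(c,p):
    h=cv2.cvtColor(c['img'],cv2.COLOR_RGB2HSV).astype(int)
    m=((h[...,0]>104)&(h[...,0]<128)&(h[...,1]>105)).astype(np.uint8)
    a=fill([proj(c,place(CASE,p[2],.024,p)),proj(c,place(CASE,p[2],.0,p))])
    m=cv2.morphologyEx(m*(cv2.dilate(a,np.ones((9,9)))>0).astype(np.uint8),cv2.MORPH_CLOSE,np.ones((3,3)))
    n,l,s,_=cv2.connectedComponentsWithStats(m);return (l==1+np.argmax(s[1:,4])).astype(float)
E
python3 - <<'E'
from h import *
C={n:camera(n) for n in ['scene','side']}
a=[ray(C['scene'],(411.3,205.3),.024),ray(C['scene'],(382.3,241.3),.024)]
b=[ray(C['side'],(245.9,139.9),.024),ray(C['side'],(287.3,155.3),.024)]
for e in (a,b):
    print(np.round(e,4).tolist(),np.linalg.norm(e[0]-e[1]))
l,r=(a[0]+b[0])/2,(a[1]+b[1])/2
d=(l-r)[:2];yaw=np.arctan2(-d[0],d[1]);mid=((l+r)/2)[:2]
g=np.r_[mid-.05*np.array([np.cos(yaw),np.sin(yaw)]),yaw];print(g,np.degrees(yaw))
obs=[(c,blue(c,g)) for c in C.values()]
p,s=fitcase(obs,g);print(p,s,np.degrees(p[2]))
for o in obs: q,s=fitcase([o],g);print(q,s,np.degrees(q[2]))
ims=[]
for c,m in obs:
    big=cv2.resize(c['img'][:,:,::-1],None,fx=5,fy=5,interpolation=cv2.INTER_CUBIC)
    for o,z,col in((CASE,.024,(0,0,255)),(WELL,.005,(0,255,255)),(WELL,.024,(0,255,0))):
        cv2.polylines(big,[np.round((proj(c,place(o,p[2],z,p))+.5)*5).astype(np.int32)],True,col,1)
    a=(proj(c,[[.58,.22,.03]])[0]*5).astype(int);ims.append(big[a[1]-300:a[1]+250,a[0]-230:a[0]+170])
cv2.imwrite('pics/case1.png',np.hstack(ims))
E
```

```text
[[0.505, 0.268, 0.024], [0.6158, 0.1709, 0.024]] 0.14732631995801762
[[0.5089, 0.2651, 0.024], [0.6186, 0.1718, 0.024]] 0.1440071111476223
[0.52937648 0.18111506 0.85846382] 49.18635396529729
[0.52994181 0.1850511  0.75234729] -0.7191869476597823 43.10632469570819
[0.53080678 0.183678   0.7069194 ] -0.847994051551326 40.503498132962285
[0.5331098  0.18509837 0.97109501] -0.6077112331006087 55.63964570150921
```

View pics/case1.png

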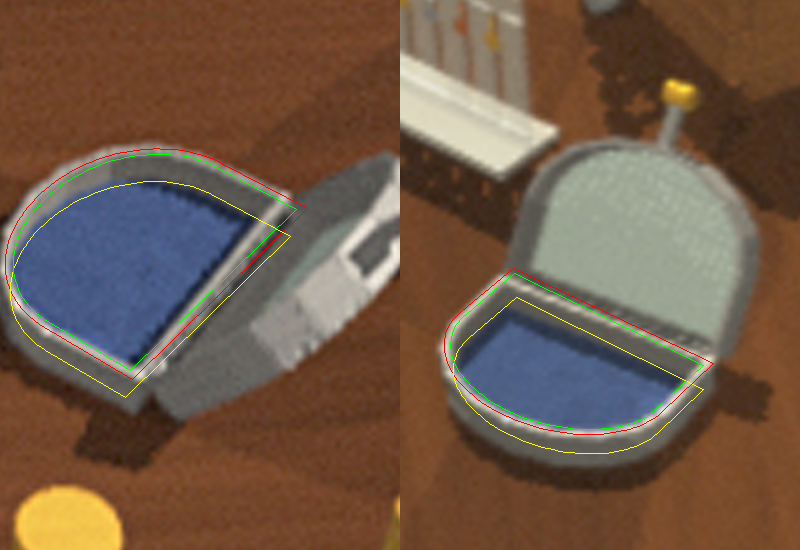

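```bash
cat >> h.py <<'E'
def wrap(a): return (a+180)%360-180
def plan(target,yaw=None):
    """print tool-frame shift (cm) in current tool axes, and total turn about tool z"""
    o=get_obs();R=Rn.from_euler('xyz',o['tcp_rot'],degrees=True).as_matrix()
    d=R.T@(np.asarray(target)-o['ee_pos'])*100
    print('pos',o['ee_pos'].round(4),'rot',o['tcp_rot'].round(2),'shift cm',d.round(2),'after turn:')
    if yaw is not None:
        Rt=Rn.from_euler('xyz',[180,0,yaw],degrees=True).as_matrix()
        rv=Rn.from_matrix(R.T@Rt).as_rotvec(degrees=True)
        print('turn',rv.round(2),'shift in turned axes',(Rt.T@(np.asarray(target)-o['ee_pos'])*100).round(2))
E
python3 - <<'E'
from h import *
o=get_obs();c=np.load('pics/wrist0.npy',allow_pickle=True).item()
Rt=Rn.from_euler('xyz',o['tcp_rot'],degrees=True);Rc=Rn.from_euler('xyz',c['orientation'],degrees=True)
print((Rt.inv()*Rc).as_matrix().round(3),Rt.inv().apply(c['xyz']-o['ee_pos']))
T=(Rt.inv()*Rc).as_matrix();t=Rt.inv().apply(c['xyz']-o['ee_pos'])
R2=Rn.from_euler('xyz',[180,0,-41],degrees=True)
# want point (0.535,0.19,.02) seen at image (280,150) 
for z in(.2,.25):
    K=c['intrinsics'];d=R2.apply(T@np.array([0,(170-K[1,2])/K[1,1],1]));off=R2.apply(t)
    h=z+off[2]-.02;xy=np.array([.535,.19])-off[:2]-d[:2]*h/-d[2]
    print(z,xy,h);plan([*xy,z],-41)
E
```

```text
[[ 1.     0.001  0.   ]
 [-0.001  0.953  0.304]
 [-0.    -0.304  0.953]] [-0.00127014 -0.07814132 -0.13122465]
0.2 [0.52564535 0.177487  ] 0.31122465460677534
pos [ 0.2292 -0.5     0.2423] rot [180.    -0.   -65.37] shift cm [-49.23 -55.18   4.23] after turn:
turn [  0.    -0.   -24.37] shift in turned axes [-22.07 -70.58   4.23]
0.25 [0.53222453 0.1850851 ] 0.36122465460677533
pos [ 0.2292 -0.5     0.2423] rot [180.    -0.   -65.37] shift cm [-49.65 -56.09  -0.77] after turn:
turn [  0.    -0.   -24.37] shift in turned axes [-22.07 -71.58  -0.77]
```

Request:
{"op": "play_rows", "data": {
  "rows": [
    [0,[0,0,0],[0,0,-8.2]],
    [0,[0,0,0],[0,0,-8.2]],
    [0,[0,0,0],[0,0,-8]],
    [0,[-1.55,-4.9,0.3],[0,0,0]],
    [0,[-1.55,-4.9,0.3],[0,0,0]],
    [0,[-1.55,-4.9,0.3],[0,0,0]],
    [0,[-1.55,-4.9,0.3],[0,0,0]],
    [0,[-1.55,-4.9,0.3],[0,0,0]],
    [0,[-1.55,-4.9,0.3],[0,0,0]],
    [0,[-1.55,-4.9,0.3],[0,0,0]],
    [0,[-1.55,-4.9,0.3],[0,0,0]],
    [0,[-1.55,-4.9,0.3],[0,0,0]]
  ]
}}

```text
time: 3.35
ee_pos: [0.4001, -0.0836, 0.2145]
tcp_rot: [-179.9, -0.2, -40.4]
wrist_force: [0.6, -0.6, -0.8]
opening: 0.0852
```

Run:
```python
from h import *
plan([.5256,.1775,.2],-41)
```

```text
pos [ 0.4001 -0.0836  0.2145] rot [-1.799e+02 -1.500e-01 -4.044e+01] shift cm [ -7.39 -28.01   1.48] after turn:
turn [-0.1  -0.15  0.56] shift in turned axes [ -7.66 -27.94   1.45]
```

Request:
{"op": "play_rows", "data": {
  "rows": [
    [0,[-1.3,-4.8,0.2],[0,0,0.5]],
    [0,[-1.3,-4.8,0.2],[0,0,0]],
    [0,[-1.3,-4.8,0.2],[0,0,0]],
    [0,[-1.3,-4.8,0.2],[0,0,0]],
    [0,[-1.3,-4.8,0.2],[0,0,0]],
    [0,[-0.8,-3.5,0.2],[0,0,0]],
    [0,[0,0,0],[0,0,0]]
  ]
}}

```text
time: 4.05
ee_pos: [0.5242, 0.1812, 0.2027]
tcp_rot: [-179.7, -0.3, -40.6]
wrist_force: [-0.1, -0.7, -0.3]
opening: 0.0853
```

Run:
```python
from h import *
plan([.5256,.1775,.2],-41)
c=camera('wrist');save(c,'wrist1');np.save('pics/wrist1.npy',c,allow_pickle=True)
print(c['xyz'],c['orientation'])
```

```text
pos [0.5242 0.1812 0.2027] rot [-179.74   -0.31  -40.58] shift cm [0.35 0.2  0.27] after turn:
turn [-0.26 -0.31  0.42] shift in turned axes [0.35 0.19 0.27]
[0.57369171 0.24160587 0.33424688] [162.58573081  -0.32291049 -40.53334234]
```

View pics/wrist1.png

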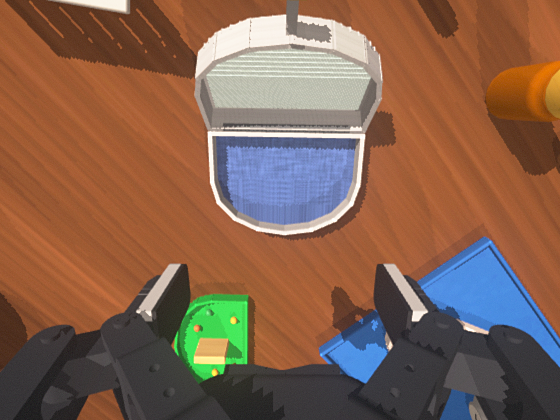

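Run:
```python
from h import *
c=np.load('pics/wrist1.npy',allow_pickle=True).item()
g=cv2.cvtColor(c['img'],cv2.COLOR_RGB2GRAY).astype(np.float32)
l=ray(c,(209,132),.024);r=ray(c,(366,132),.024)
print(l,r,np.linalg.norm(l-r))
d=(l-r)[:2];yaw=np.arctan2(-d[0],d[1]);mid=((l+r)/2)[:2]
p=np.r_[mid-.05*np.array([np.cos(yaw),np.sin(yaw)]),yaw];print(p,np.degrees(yaw))
# rim band fit: maximise brightness in rim ring minus brightness just inside/outside
def ringmask(p):
    return np.clip(fill([proj(c,place(CASE,p[2],.024,p))])-fill([proj(c,place(WELL,p[2],.024,p))]),0,1)
sub=(c['img'].min(2).astype(np.float32)/255)  # min channel: white high, wood/blue low
def f(v):
    m=ringmask([v[0]/100,v[1]/100,v[2]/10]);return -(sub*m).sum()/m.sum()
x0=p*[100,100,10]
R=minimize(f,x0,method='Nelder-Mead',options=dict(initial_simplex=x0+np.r_[[[0,0,0]],np.diag([.3,.3,.5])],xatol=.003,fatol=1e-5))
q=R.x/[100,100,10];print(f(x0),R.fun,q,np.degrees(q[2]))
np.save('case.npy',q)
ims=[]
for pp in(p,q):
    big=cv2.resize(c['img'][:,:,::-1],None,fx=4,fy=4,interpolation=cv2.INTER_CUBIC)
    for o,z,col in((CASE,.024,(0,0,255)),(WELL,.005,(0,255,255)),(WELL,.024,(0,255,0))):
        cv2.polylines(big,[np.round((proj(c,place(o,pp[2],z,pp))+.5)*4).astype(np.int32)],True,col,1)
    ims.append(big[470:970,780:1520][:, ::1])
cv2.imwrite('pics/case2.png',ims[1]);cv2.imwrite('pics/case2b.png',ims[0])
```

```text
[0.50685847 0.26675888 0.024     ] [0.62024086 0.16972016 0.024     ] 0.14923833180322416
[0.53103834 0.1802525  0.86291376] 49.4413166196288
-0.7353562935294121 -0.8050466668516638 [0.5300573  0.1816522  0.86367984] 49.48520988458813
```

View pics/case2.png

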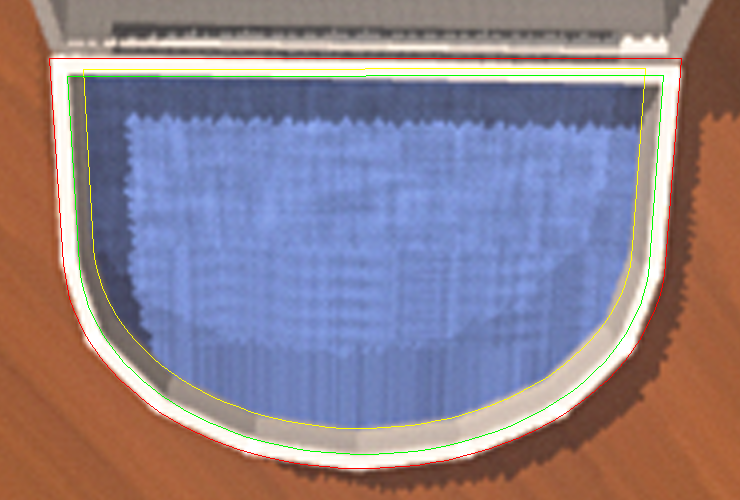

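Run:
```python
from h import *
plan([.5366,-.1,.2],-65)
```

```text
pos [0.5235 0.1798 0.203 ] rot [-179.77   -0.31  -40.61] shift cm [19.2  20.39  0.33] after turn:
turn [-0.29 -0.26 24.39] shift in turned axes [25.91 10.64  0.3 ]
```

Request:
{"op": "play_rows", "data": {
  "rows": [
    [0,[0,0,0.1],[0,0,8.2]],
    [0,[0,0,0.1],[0,0,8.2]],
    [0,[0,0,0.1],[0,0,8]],
    [0,[4.5,1.85,0],[0,0,0]],
    [0,[4.5,1.85,0],[0,0,0]],
    [0,[4.5,1.85,0],[0,0,0]],
    [0,[4.5,1.85,0],[0,0,0]],
    [0,[4.5,1.85,0],[0,0,0]],
    [0,[4.5,1.85,0],[0,0,0]],
    [0,[0,0,0],[0,0,0]],
    [0,[0,0,0],[0,0,0]]
  ]
}}

```text
time: 5.2
ee_pos: [0.5239, -0.1276, 0.2035]
tcp_rot: [-179.6, -0.4, -66.6]
wrist_force: [-0.0, 0.4, -0.2]
opening: 0.0853
```

Run:
```python
from h import *
c=camera('wrist');save(c,'wrist2');np.save('pics/wrist2.npy',c,allow_pickle=True)
obs=[]
for d in spotter.trace(c,'insert'):
    m=d['pixels'].astype(float);ys,xs=np.nonzero(m);print(d['confidence'],m.sum(),xs.mean(),ys.mean());
    P=ray(c,(xs.mean(),ys.mean()),.01)
    if np.hypot(P[0]-.5366,P[1]+.1)<.03: obs=[(c,m)]
p,s=fitins(obs,.005,(.5366,-.1,[.43]));print(p,s,np.degrees(p[2]));np.save('ins.npy',p)
big=cv2.resize(c['img'][:,:,::-1],None,fx=4,fy=4,interpolation=cv2.INTER_CUBIC)
fin=np.array([[.018,.005],[.018,-.005],[-.018,-.005],[-.018,.005]])
for o,z,col in((INS,.019,(0,0,255)),(fin,.039,(0,255,0)),(fin,.008,(255,255,0))):
    cv2.polylines(big,[np.round((proj(c,place(o,p[2],z,p))+.5)*4).astype(np.int32)],True,col,1)
a=(proj(c,[[p[0],p[1],.02]])[0]*4).astype(int);cv2.imwrite('pics/ins2.png',big[max(0,a[1]-280):a[1]+300,max(0,a[0]-390):a[0]+390])
```

```text
0.95 10559.0 261.6073491807936 160.33639549199734
0.83 432.0 305.1875 365.06018518518516
0.64 8292.0 47.16172214182345 264.92112879884223
[ 0.53588305 -0.10113405  0.452807  ] -0.9671320092975078 25.94392989596476
```

View pics/ins2.png

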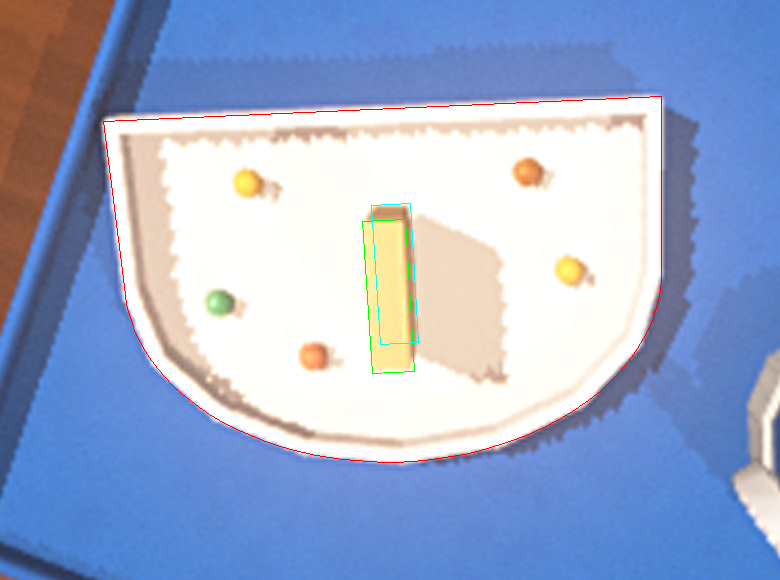

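Run:
```python
from h import *
plan([.5359,-.1011,.10],-64.5)
```

```text
pos [ 0.5244 -0.1262  0.2035] rot [-179.57   -0.4   -66.43] shift cm [-1.91 -1.99 10.35] after turn:
turn [-0.42 -0.41 -1.93] shift in turned axes [-1.77 -2.12 10.35]
```

Request:
{"op": "play_rows", "data": {
  "rows": [
    [0.45,[0,0,1],[-0.4,-0.4,-1.9]],
    [0.45,[-0.9,-1.1,3.2],[0,0,0]],
    [0.45,[-0.9,-1.1,3.2],[0,0,0]],
    [0.45,[0,0,3],[0,0,0]],
    [0.45,[0,0,0],[0,0,0]]
  ]
}}

```text
time: 5.8
ee_pos: [0.5373, -0.0936, 0.0986]
tcp_rot: [-179.8, -0.1, -64.0]
wrist_force: [-0.2, 0.1, -0.3]
opening: 0.047
```

Run:
```python
from h import *
print(get_obs()['opening'])
plan([.5359,-.1011,.024],-64.5)
```

```text
0.04700831411704002
pos [ 0.5373 -0.0936  0.0986] rot [-1.7979e+02 -1.1000e-01 -6.3970e+01] shift cm [0.6  0.48 7.46] after turn:
turn [-0.21 -0.11  0.53] shift in turned axes [0.62 0.45 7.46]
```

Request:
{"op": "play_rows", "data": {
  "rows": [
    [0.45,[0.6,0.45,0],[-0.2,-0.1,0.5]],
    [0.45,[0,0,2.5],[0,0,0]],
    [0.45,[0,0,1.5],[0,0,0]],
    [0.45,[0,0,0],[0,0,0]]
  ]
}}

```text
time: 6.2
ee_pos: [0.5379, -0.1004, 0.0639]
tcp_rot: [-179.7, -0.2, -64.3]
wrist_force: [-0.1, 0.0, 0.1]
opening: 0.0467
```

Run:
```python
from h import *
plan([.5359,-.1011,.024],-64.5)
```

```text
pos [ 0.5379 -0.1004  0.0639] rot [-179.72   -0.23  -64.34] shift cm [-0.04  0.24  3.99] after turn:
turn [-0.28 -0.23  0.16] shift in turned axes [-0.02  0.22  3.99]
```

Request:
{"op": "play_rows", "data": {
  "rows": [
    [0.45,[0,0.2,1],[-0.3,-0.2,0]],
    [0.45,[0,0,1],[0,0,0]],
    [0.45,[0,0,1],[0,0,0]],
    [0.45,[0,0,0.7],[0,0,0]],
    [0.45,[0,0,0],[0,0,0]],
    [0.45,[0,0,0],[0,0,0]]
  ]
}}

```text
time: 6.8
ee_pos: [0.5375, -0.1021, 0.0272]
tcp_rot: [-179.9, -0.1, -64.4]
wrist_force: [0.2, 0.0, -0.4]
opening: 0.047
```

Run:
```python
from h import *
plan([.5359,-.1011,.024],-64.5)
c=camera('wrist');save(c,'wrist3')
```

```text
pos [ 0.5375 -0.1021  0.0272] rot [-1.7988e+02 -1.3000e-01 -6.4380e+01] shift cm [-0.16  0.1   0.32] after turn:
turn [-0.12 -0.13  0.12] shift in turned axes [-0.16  0.1   0.32]
```

View pics/wrist3.png

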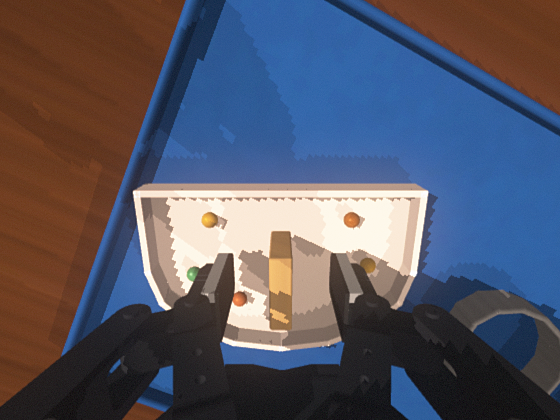

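Request:
{"op": "play_rows", "data": {
  "newtons": 40,
  "rows": [
    [0.45,[-0.16,0.1,0.3],[-0.1,-0.1,0]],
    [0.7,[0,0,0],[0,0,0]],
    [0.8,[0,0,0],[0,0,0]],
    [1,[0,0,0],[0,0,0]],
    [1,[0,0,0],[0,0,0]],
    [1,[0,0,0],[0,0,0]],
    [1,[0,0,0],[0,0,0]]
  ]
}}

```text
time: 7.55
ee_pos: [0.5364, -0.101, 0.0252]
tcp_rot: [-179.9, -0.1, -64.4]
wrist_force: [0.8, 0.2, -0.2]
opening: 0.0089
```

Run:
```python
from h import *
plan([.5359,-.1011,.024],-64.5)
c=camera('wrist');save(c,'wrist4')
```

```text
pos [ 0.5364 -0.101   0.0252] rot [-1.7991e+02 -8.0000e-02 -6.4370e+01] shift cm [-0.01  0.05  0.12] after turn:
turn [-0.09 -0.08  0.13] shift in turned axes [-0.01  0.05  0.12]
```

View pics/wrist4.png

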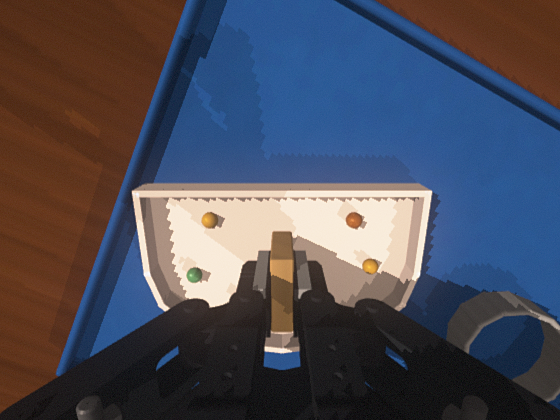

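Request:
{"op": "play_rows", "data": {
  "rows": [
    [1,[0,0,-1],[0,0,0]],
    [1,[0,0,-2],[0,0,0]],
    [1,[0,0,-3],[0,0,0]],
    [1,[0,0,-3],[0,0,0]],
    [1,[0,0,-2],[0,0,-6]],
    [1,[0,0,-1],[0,0,-6]],
    [1,[0,0,0],[0,0,-6]],
    [1,[0,0,0],[0,0,-6]],
    [1,[0,0,0],[0,0,0]]
  ]
}}

```text
time: 8.5
ee_pos: [0.5359, -0.101, 0.1563]
tcp_rot: [-179.9, -0.3, -39.5]
wrist_force: [0.3, -0.0, -0.5]
opening: 0.0094
```

Run:
```python
from h import *
plan([.53,.1815,.13],-40.5)
print(get_obs()['opening'],get_obs()['q'])
```

```text
pos [ 0.5359 -0.101   0.1563] rot [-179.87   -0.27  -39.49] shift cm [-18.43 -21.42   2.59] after turn:
turn [-0.13 -0.27  1.01] shift in turned axes [-18.79 -21.1    2.63]
0.009354642536942676 [-1.06603573e+01  3.15354911e+00 -1.36314097e+00  8.51872184e+01
 -1.75926480e-02  1.18830034e+02]
```

Request:
{"op": "play_rows", "data": {
  "rows": [
    [1,[-2,-2.2,0],[0,0,1]],
    [1,[-3,-3.4,0],[0,0,0]],
    [1,[-3,-3.4,0],[0,0,0]],
    [1,[-3,-3.4,0],[0,0,0]],
    [1,[-3,-3.4,0],[0,0,0]],
    [1,[-2,-2.2,0],[0,0,0]],
    [1,[-1,-1.5,0.5],[0,0,0]],
    [1,[0,0,0],[0,0,0]],
    [1,[0,0,0],[0,0,0]]
  ]
}}

```text
time: 9.4
ee_pos: [0.5349, 0.1667, 0.1539]
tcp_rot: [-179.8, -0.4, -42.4]
wrist_force: [0.3, -0.4, -0.5]
opening: 0.0095
```

Run:
```python
from h import *
plan([.53,.1815,.13],-40.5)
for n in ['wrist','side']:
    c=camera(n);save(c,n+'5');np.save('pics/%s5.npy'%n,c,allow_pickle=True)
```

```text
pos [0.5349 0.1667 0.1539] rot [-179.77   -0.37  -42.37] shift cm [-1.38 -0.76  2.39] after turn:
turn [-0.22 -0.37 -1.87] shift in turned axes [-1.33 -0.81  2.39]
```

View pics/wrist5.png

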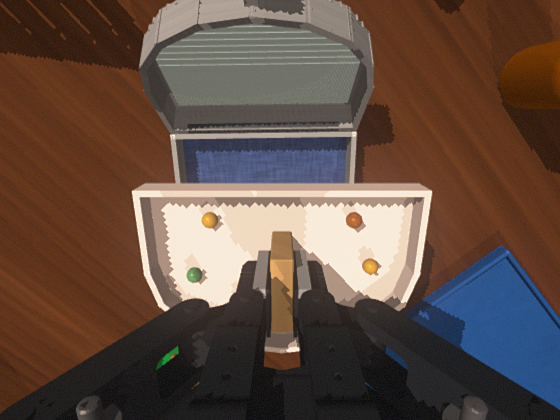

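View pics/side5.png

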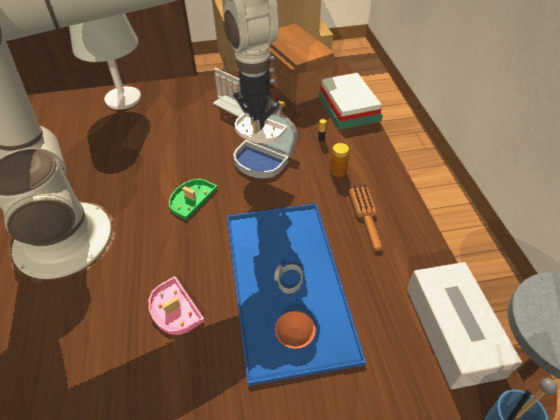

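Run:
```python
from h import *
c=np.load('pics/wrist5.npy',allow_pickle=True).item()
o=get_obs();tz=o['ee_pos'][2];z0=tz-.0202
ms=[d for d in spotter.trace(camera('wrist'),'insert')]
for d in ms: print(d['confidence'],d['pixels'].sum())
yaw=np.radians(o['tcp_rot'][2]+90)
p=np.r_[o['ee_pos'][:2],yaw]
# refine using visible part only: rows<300 mask of trace
m=max(ms,key=lambda d:d['pixels'].sum())['pixels'].astype(float)
big=cv2.resize(c['img'][:,:,::-1],None,fx=3,fy=3,interpolation=cv2.INTER_CUBIC)
big[:,:,1]=np.maximum(big[:,:,1],0)
fin=np.array([[.018,.005],[.018,-.005],[-.018,-.005],[-.018,.005]])
q=np.r_[p[:2],np.radians(49.5-0)];
for oo,z,col in((INS,z0+.014,(0,0,255)),(INS,z0,(255,0,0)),(fin,z0+.034,(0,255,0))):
    cv2.polylines(big,[np.round((proj(c,place(oo,p[2],z,p))+.5)*3).astype(np.int32)],True,col,1)
cv2.imwrite('pics/held.png',big[480:1040,380:1340][:,80:880])
```

```text
0.6 32070
0.45 148
```

View pics/held.png

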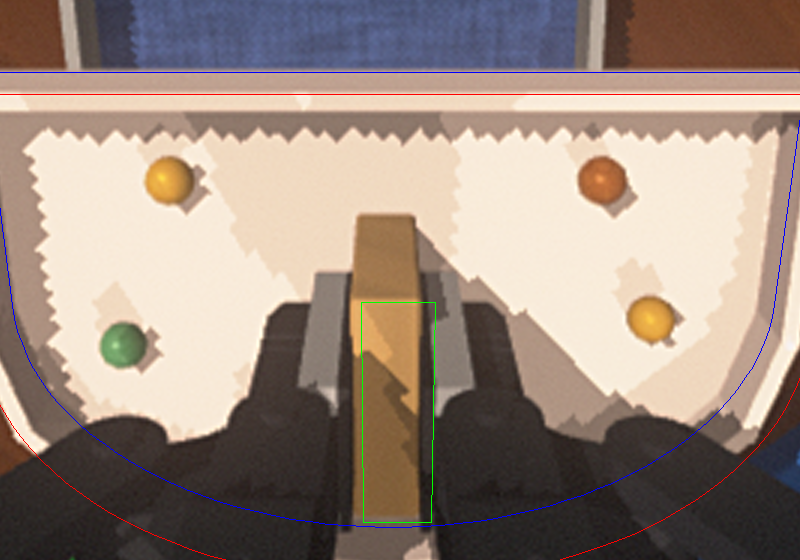

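Run:
```python
from h import *
plan([.5304,.1812,.075],-40.5)
```

```text
pos [0.5351 0.1656 0.1539] rot [-179.76   -0.38  -42.4 ] shift cm [-1.45 -0.8   7.89] after turn:
turn [-0.24 -0.38 -1.9 ] shift in turned axes [-1.37 -0.88  7.89]
```

Request:
{"op": "play_rows", "data": {
  "rows": [
    [1,[0,0,0],[-0.2,-0.4,-1.9]],
    [1,[-0.7,-0.4,1],[0,0,0]],
    [1,[-0.7,-0.4,2],[0,0,0]],
    [1,[0,0,2.5],[0,0,0]],
    [1,[0,0,1],[0,0,0]],
    [1,[0,0,0],[0,0,0]],
    [1,[0,0,0],[0,0,0]]
  ]
}}

```text
time: 10.3
ee_pos: [0.5296, 0.1787, 0.0865]
tcp_rot: [-179.9, -0.0, -41.1]
wrist_force: [-0.4, -0.3, 0.0]
opening: 0.0095
```

Run:
```python
from h import *
plan([.5304,.1812,.055],-40.5)
```

```text
pos [0.5296 0.1787 0.0865] rot [-1.7988e+02 -4.0000e-02 -4.1130e+01] shift cm [-0.11 -0.23  3.15] after turn:
turn [-0.12 -0.05 -0.63] shift in turned axes [-0.1  -0.24  3.15]
```

Request:
{"op": "play_rows", "data": {
  "rows": [
    [1,[-0.1,-0.24,1.5],[-0.1,0,-0.6]],
    [1,[0,0,1.2],[0,0,0]],
    [1,[0,0,0],[0,0,0]],
    [1,[0,0,0],[0,0,0]]
  ]
}}

```text
time: 10.7
ee_pos: [0.5316, 0.1816, 0.0591]
tcp_rot: [-179.9, -0.1, -40.5]
wrist_force: [-1.0, 0.5, -0.3]
opening: 0.009
```

Run:
```python
from h import *
plan([.5304,.1812,.055],-40.5)
c=camera('wrist');save(c,'wrist6');c=camera('side');save(c,'s')
big=cv2.resize(c['img'][:,:,::-1],None,fx=5,fy=5,interpolation=cv2.INTER_CUBIC);a=(proj(c,[[.55,.2,.04]])[0]*5).astype(int)
cv2.imwrite('pics/side6.png',big[a[1]-300:a[1]+250,a[0]-300:a[0]+300])
```

```text
pos [0.5316 0.1816 0.0591] rot [-1.7985e+02 -1.3000e-01 -4.0530e+01] shift cm [-0.07  0.11  0.41] after turn:
turn [-0.15 -0.13 -0.03] shift in turned axes [-0.07  0.11  0.41]
```

View pics/wrist6.png

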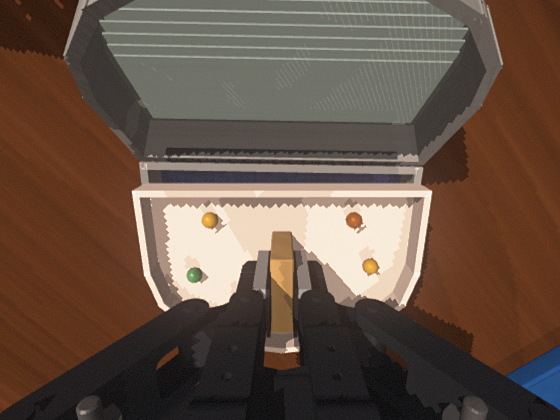

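View pics/side6.png

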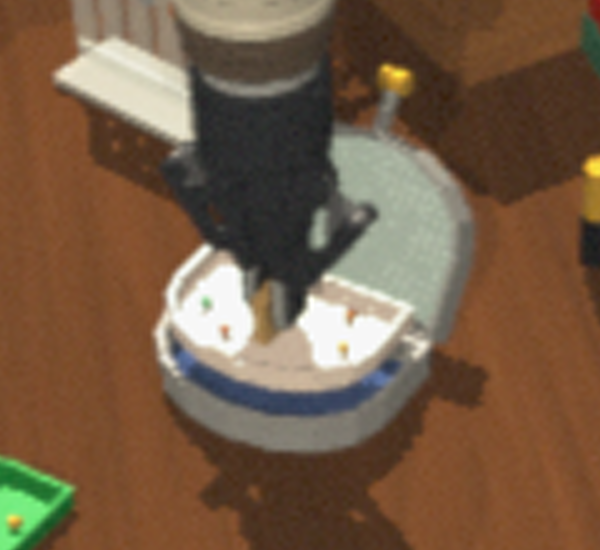

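Request:
{"op": "play_rows", "data": {
  "rows": [
    [1,[-0.07,0.1,0.4],[-0.1,-0.1,0]],
    [1,[0,0,0.5],[0,0,0]],
    [1,[0,0,0.3],[0,0,0]],
    [1,[0,0,0],[0,0,0]]
  ]
}}

```text
time: 11.2
ee_pos: [0.5309, 0.1813, 0.0472]
tcp_rot: [-179.9, -0.1, -40.5]
wrist_force: [0.5, 0.5, -0.5]
opening: 0.0093
```

Run:
```python
from h import *
plan([.5304,.1812,.0252],-40.5)
c=camera('wrist');save(c,'wrist7')
```

```text
pos [0.5309 0.1813 0.0472] rot [-1.7988e+02 -7.0000e-02 -4.0540e+01] shift cm [-0.03  0.05  2.2 ] after turn:
turn [-0.12 -0.07 -0.04] shift in turned axes [-0.03  0.04  2.2 ]
```

View pics/wrist7.png

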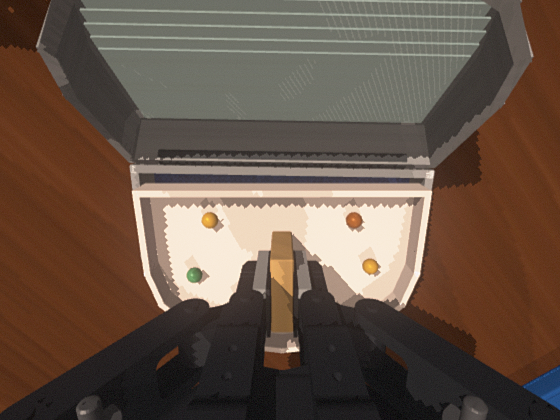

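Centred left-right: the rim spans 131–435 and the insert 134–431. I'll lower it slowly, checking force.

Request:
{"op": "play_rows", "data": {
  "rows": [
    [1,[0,0.05,0.4],[-0.1,0,0]],
    [1,[0,0,0.4],[0,0,0]],
    [1,[0,0,0.4],[0,0,0]],
    [1,[0,0,0.2],[0,0,0]],
    [1,[0,0,0],[0,0,0]]
  ]
}}

```text
time: 11.75
ee_pos: [0.5307, 0.181, 0.0322]
tcp_rot: [-180.0, -0.1, -40.5]
wrist_force: [0.1, -0.2, -0.6]
opening: 0.0091
```

Run:
```python
from h import *
plan([.5304,.1812,.0252],-40.5)
c=camera('wrist');save(c,'wrist8')
```

```text
pos [0.5307 0.181  0.0322] rot [-1.7998e+02 -7.0000e-02 -4.0540e+01] shift cm [-0.04 -0.    0.7 ] after turn:
turn [-0.02 -0.07 -0.04] shift in turned axes [-0.04 -0.    0.7 ]
```

View pics/wrist8.png

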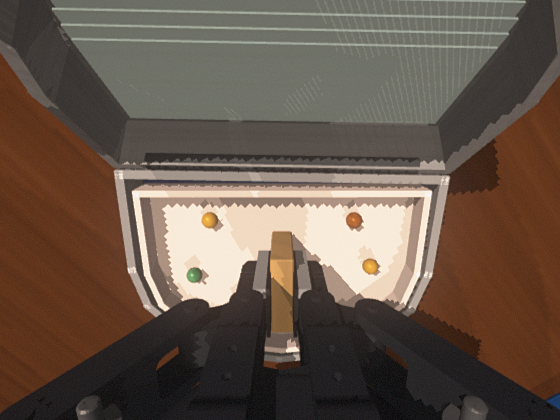

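The insert is inside the walls with an even gap. I'll lower it the rest of the way.

Request:
{"op": "play_rows", "data": {
  "rows": [
    [1,[0,0,0.3],[0,0,0]],
    [1,[0,0,0.2],[0,0,0]],
    [1,[0,0,0.15],[0,0,0]],
    [1,[0,0,0.1],[0,0,0]],
    [1,[0,0,0],[0,0,0]]
  ]
}}

```text
time: 12.3
ee_pos: [0.531, 0.1811, 0.025]
tcp_rot: [-179.9, -0.1, -40.5]
wrist_force: [0.0, -0.8, 0.7]
opening: 0.0095
```

Request:
{"op": "play_rows", "data": {
  "rows": [
    [1,[0,0,0.1],[0,0,0]],
    [1,[0,0,0],[0,0,0]]
  ]
}}

```text
time: 12.5
ee_pos: [0.5312, 0.1811, 0.0252]
tcp_rot: [-179.9, -0.1, -40.5]
wrist_force: [-0.2, -0.8, -0.1]
opening: 0.0089
```

Request:
{"op": "play_rows", "data": {
  "rows": [
    [1,[0,0,0.2],[0,0,0]],
    [1,[0,0,0],[0,0,0]]
  ]
}}

```text
time: 12.7
ee_pos: [0.5316, 0.1812, 0.0254]
tcp_rot: [-179.8, -0.2, -40.5]
wrist_force: [-0.4, 0.5, -0.7]
opening: 0.009
```

Request:
{"op": "play_rows", "data": {
  "rows": [
    [1,[-0.05,0,0.25],[0,0,0]]
  ]
}}

```text
time: 12.8
ee_pos: [0.5318, 0.1814, 0.0249]
tcp_rot: [-179.7, -0.3, -40.6]
wrist_force: [-8.7, -7.5, 35.0]
opening: 0.0093
```

Request:
{"op": "play_rows", "data": {
  "rows": [
    [1,[0,0,0],[0,0,0]],
    [1,[0,0,0],[0,0,0]],
    [0.8,[0,0,0],[0,0,0]],
    [0.6,[0,0,0],[0,0,0]],
    [0.5,[0,0,0],[0,0,0]],
    [0.5,[0,0,0],[0,0,0]]
  ]
}}

```text
time: 13.4
ee_pos: [0.5319, 0.1815, 0.0241]
tcp_rot: [-179.7, -0.3, -40.6]
wrist_force: [-0.4, -0.9, 0.3]
opening: 0.0426
```

Run:
```python
from h import *
plan([.5304,.1812,.0252],-40.5)
c=camera('wrist');save(c,'wrist9')
```

```text
pos [0.5319 0.1815 0.0241] rot [-179.72   -0.28  -40.56] shift cm [-0.09  0.11 -0.11] after turn:
turn [-0.28 -0.28 -0.06] shift in turned axes [-0.1   0.12 -0.11]
```

View pics/wrist9.png

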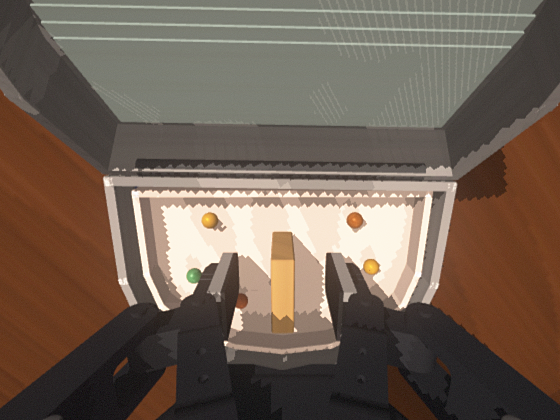

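Request:
{"op": "play_rows", "data": {
  "rows": [
    [0.5,[0,0,-0.5],[0,0,0]],
    [0.5,[0,0,-1.5],[0,0,0]],
    [0.5,[0,0,-3],[0,0,0]],
    [0.5,[0,0,-4],[0,0,0]],
    [0.5,[0,0,-4],[0,0,0]],
    [0.5,[0,0,-4],[0,0,0]],
    [0.5,[0,0,-3],[0,0,0]],
    [0.5,[0,0,0],[0,0,0]],
    [0.5,[0,0,0],[0,0,0]]
  ]
}}

```text
time: 14.35
ee_pos: [0.529, 0.1809, 0.2403]
tcp_rot: [-179.5, -0.4, -40.6]
wrist_force: [-0.1, 0.5, -1.0]
opening: 0.0426
```

Run:
```python
from h import *
plan([.6208,.287,.24],-40.5)
for n in ['wrist','side','scene']:
    c=camera(n);save(c,n+'10');np.save('pics/%s10.npy'%n,c,allow_pickle=True)
    try:print([(d['point'].round(4) if hasattr(d['point'],'round') else d['point'],d['confidence']) for d in spotter.spot_in(c,'lid_pull')])
    except Exception as e:print(e)
    print(proj(c,[[.6208,.287,.126]]))
    for d in spotter.trace(c,'lid_pull'):
        ys,xs=np.nonzero(d['pixels']);print(d['confidence'],len(xs),xs.mean(),ys.mean(),xs.min(),xs.max(),ys.min(),ys.max())
```

```text
pos [0.529  0.1809 0.2403] rot [-179.5    -0.41  -40.56] shift cm [  0.07 -14.03   0.15] after turn:
turn [-0.5  -0.41 -0.06] shift in turned axes [  0.08 -14.03   0.03]
[([0.5967, 0.2596, 0.0528], 0.75), ([0.5342, 0.1794, 0.0062], 0.72)]
[[282.86613216   9.79147836]]
0.77 14441 282.2422962398726 80.50412021328162 201 363 0 135
[([0.596, 0.2564, 0.0488], 0.66), ([0.5819, 0.2365, 0.0365], 0.37)]
[[280.4621068  103.16870698]]
0.61 1572 273.0025445292621 131.6851145038168 246 296 102 155
[([0.6238, 0.2482, 0.056], 0.83)]
[[441.21373397 207.49361478]]
```

View pics/wrist10.png

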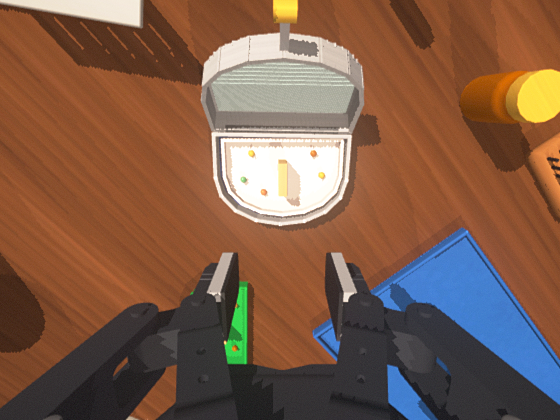

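Request:
{"op": "play_rows", "data": {
  "rows": [
    [0.5,[0,-2,0],[-0.5,-0.4,0]],
    [0.5,[0,-3,0],[0,0,0]],
    [0.5,[0,-3,0],[0,0,0]],
    [0.5,[0,-3,0],[0,0,0]],
    [0.5,[0,-2,0.5],[0,0,0]],
    [0.5,[0,-0.5,0.5],[0,0,0]],
    [0.5,[0,0,0],[0,0,0]],
    [0.5,[0,0,0],[0,0,0]]
  ]
}}

```text
time: 15.6
ee_pos: [0.6183, 0.2857, 0.2248]
tcp_rot: [179.6, 0.2, -40.6]
wrist_force: [0.1, -0.5, 1.1]
opening: 0.0427
```

Run:
```python
from h import *
plan([.6208,.287,.20],-40.5)
from scipy.optimize import least_squares
obs=[]
for n in ['side','scene']: obs.append(np.load('pics/%s10.npy'%n,allow_pickle=True).item())
c=camera('wrist');save(c,'wrist11');obs.append(c);np.save('pics/wrist11.npy',c,allow_pickle=True)
uv=[]
for c,r in zip(obs,(12,12,60)):
    h=cv2.cvtColor(c['img'],cv2.COLOR_RGB2HSV).astype(int)
    m=((h[...,0]>17)&(h[...,0]<32)&(h[...,1]>130)&(h[...,2]>100)).astype(np.uint8)
    a=proj(c,[[.6208,.287,.126]])[0];w=np.zeros_like(m);cv2.circle(w,tuple(int(x) for x in a),r,1,-1)
    ys,xs=np.nonzero(m*w);uv.append((xs.mean(),ys.mean()));print(a,uv[-1],len(xs),xs.min(),xs.max(),ys.min(),ys.max())
f=lambda P:np.concatenate([(proj(c,[P])[0]-u)/K for c,u,K in zip(obs,uv,(1,1,2))])
r=least_squares(f,[.62,.287,.126]);print(r.x,r.fun)
r=least_squares(lambda P:f(P)[:4],[.62,.287,.126]);print(r.x,r.fun)
```

```text
pos [0.6183 0.2857 0.2248] rot [ 1.7961e+02  1.7000e-01 -4.0630e+01] shift cm [ 0.11 -0.28  2.48] after turn:
turn [ 0.39  0.17 -0.13] shift in turned axes [ 0.1  -0.26  2.48]
[280.4621068  103.16870698] (np.float64(281.0), np.float64(103.0)) 37 278 284 100 106
[441.21373397 207.49361478] (np.float64(440.859649122807), np.float64(207.7719298245614)) 57 437 445 203 212
[284.49150744 207.78326019] (np.float64(286.5), np.float64(208.0)) 360 276 297 200 216
[0.62204797 0.28597065 0.12666661] [-0.05561489  0.12984356  0.12218853 -0.06809584  0.06782633  0.01379003]
[0.62233086 0.28564965 0.12697376] [ 0.05892517  0.0934205   0.04390862 -0.06940394]
```

View pics/wrist11.png

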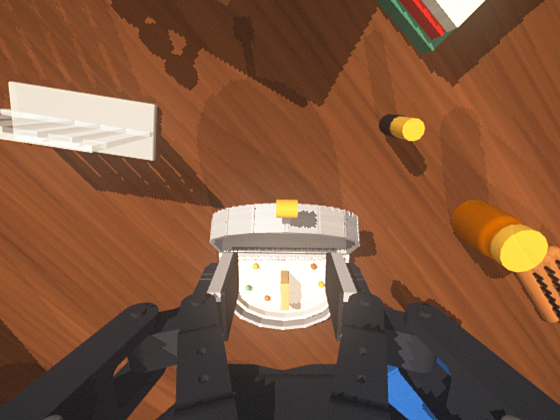

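Run:
```python
from h import *
plan([.6225,.2855,.119],-40.5)
```

```text
pos [0.6182 0.2855 0.2249] rot [ 1.7961e+02  1.7000e-01 -4.0640e+01] shift cm [ 0.36 -0.35 10.59] after turn:
turn [ 0.39  0.18 -0.14] shift in turned axes [ 0.33 -0.28 10.59]
```

Request:
{"op": "play_rows", "data": {
  "newtons": 25,
  "rows": [
    [0.5,[0.33,-0.3,1],[0.4,0.2,0]],
    [0.5,[0,0,2],[0,0,0]],
    [0.5,[0,0,2],[0,0,0]],
    [0.5,[0,0,0.5],[0,0,0]],
    [0.5,[0,0,0],[0,0,0]]
  ]
}}

```text
time: 16.15
ee_pos: [0.6226, 0.2827, 0.1701]
tcp_rot: [-179.7, -0.2, -40.8]
wrist_force: [0.0, -0.4, 0.3]
opening: 0.043
```

Run:
```python
from h import *
plan([.6225,.2855,.119],-40.5)
c=camera('wrist');save(c,'wrist12')
```

```text
pos [0.6226 0.2827 0.1701] rot [-179.69   -0.19  -40.78] shift cm [-0.21 -0.18  5.11] after turn:
turn [-0.3  -0.19 -0.28] shift in turned axes [-0.19 -0.2   5.11]
```

View pics/wrist12.png

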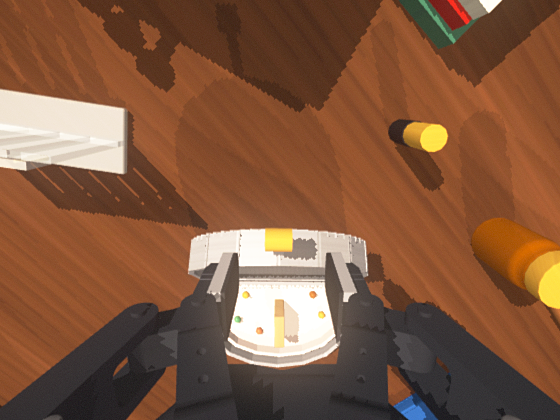

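Request:
{"op": "play_rows", "data": {
  "rows": [
    [0.5,[-0.2,-0.2,0.5],[-0.3,-0.2,-0.2]],
    [0.5,[0,0,1.2],[0,0,0]],
    [0.5,[0,0,1.2],[0,0,0]],
    [0.5,[0,0,1],[0,0,0]],
    [0.5,[0,0,0.3],[0,0,0]],
    [0.5,[0,0,0],[0,0,0]]
  ]
}}

```text
time: 16.8
ee_pos: [0.6232, 0.2861, 0.1267]
tcp_rot: [-179.9, -0.0, -40.6]
wrist_force: [-0.3, 0.2, 0.2]
opening: 0.0428
```

Run:
```python
from h import *
plan([.6225,.2855,.119],-40.5)
c=camera('wrist');save(c,'wrist13')
```

```text
pos [0.6232 0.2861 0.1267] rot [-1.7987e+02 -4.0000e-02 -4.0560e+01] shift cm [-0.01  0.09  0.77] after turn:
turn [-0.13 -0.04 -0.06] shift in turned axes [-0.01  0.09  0.77]
```

View pics/wrist13.png

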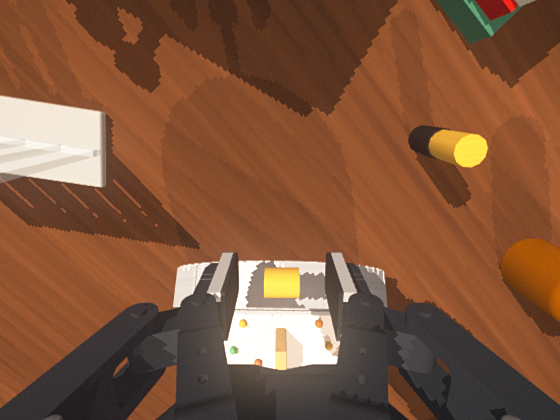

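Request:
{"op": "play_rows", "data": {
  "rows": [
    [0.5,[0,0.08,0.5],[-0.1,0,0]],
    [0.5,[0,0,0.25],[0,0,0]],
    [0.65,[0,0,0],[0,0,0]],
    [0.75,[0,0,0],[0,0,0]],
    [0.9,[0,0,0],[0,0,0]],
    [1,[0,0,0],[0,0,0]],
    [1,[0,0,0],[0,0,0]],
    [1,[0,0,0],[0,0,0]]
  ]
}}

```text
time: 17.65
ee_pos: [0.6228, 0.2858, 0.1201]
tcp_rot: [-179.9, -0.1, -40.6]
wrist_force: [-1.1, 0.5, -0.2]
opening: 0.0153
```

Run:
```python
from h import *
plan([.6225,.2855,.119],-40.5)
c=camera('wrist');save(c,'wrist14')
```

```text
pos [0.6228 0.2858 0.1201] rot [-1.7989e+02 -5.0000e-02 -4.0560e+01] shift cm [-0.    0.05  0.11] after turn:
turn [-0.11 -0.05 -0.06] shift in turned axes [-0.    0.05  0.11]
```

View pics/wrist14.png

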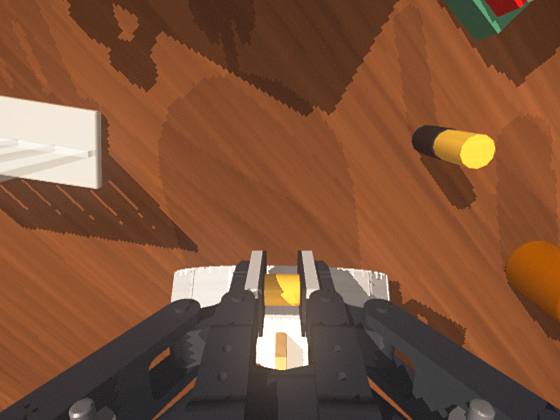

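```bash
cat >> h.py <<'E'
BASE=np.array([.6228,.2858,.1201]);CY=np.radians(49.45);XA=np.array([np.cos(CY),np.sin(CY),0])
def Pt(t): return np.array([-.135*np.cos(t)+.012*np.sin(t),.135*np.sin(t)+.012*np.cos(t)])
H=np.array([BASE@XA,BASE[2]])-Pt(2.2)   # hinge in (x_case,z), TCP-offset
def arc(dts):
    o=get_obs();p=o['ee_pos'];R=Rn.from_euler('xyz',o['tcp_rot'],degrees=True).as_matrix()
    v=np.array([p@XA,p[2]])-H;t=np.arctan2(v[1],-v[0])-np.arctan2(.012,.135)
    lat=np.array([-XA[1],XA[0],0])@(p-BASE)
    print('t',t.round(4),'rad err mm',(np.hypot(*v)-np.hypot(.135,.012))*1e3,'lat mm',lat*1e3,'rot',o['tcp_rot'].round(2),'F',o['wrist_force'].round(1),'open',o['opening'],'time',o['time'])
    Rt=Rn.from_euler('xyz',[180,0,-40.5],degrees=True).as_matrix();print('turn',Rn.from_matrix(R.T@Rt).as_rotvec(degrees=True).round(2))
    cur=p.copy();tt=t
    for d in dts:
        tt-=d;q=Pt(tt)+H
        tgt=BASE+XA*(q[0]-BASE@XA);tgt[2]=q[1]
        s=R.T@(tgt-cur)*100;cur=tgt;print(round(tt,3),s.round(2).tolist())
E
python3 - <<'E'
from h import *
arc([.02]*2+[.04]*6)
E
```

```text
t 2.2001 rad err mm 0.033714884605351436 lat mm 0.03839163518265435 rot [-1.7989e+02 -5.0000e-02 -4.0560e+01] F [-0.2 -0.1 -0.4] open 0.015539860068048757 time 17.7
turn [-0.11 -0.05 -0.06]
2.18 [0.0, 0.21, -0.17]
2.16 [0.0, 0.21, -0.17]
2.12 [0.0, 0.43, -0.33]
2.08 [0.0, 0.44, -0.31]
2.04 [0.0, 0.45, -0.3]
2.0 [0.0, 0.47, -0.28]
1.96 [0.0, 0.48, -0.26]
1.92 [0.0, 0.49, -0.24]
```

Request:
{"op": "play_rows", "data": {
  "rows": [
    [1,[0,0.21,-0.17],[0,0,0]],
    [1,[0,0.21,-0.17],[0,0,0]],
    [1,[0,0.43,-0.33],[0,0,0]],
    [1,[0,0.44,-0.31],[0,0,0]],
    [1,[0,0.45,-0.3],[0,0,0]],
    [1,[0,0,0],[0,0,0]]
  ]
}}

```text
time: 18.3
ee_pos: [0.6103, 0.2717, 0.1339]
tcp_rot: [-179.9, -0.0, -40.5]
wrist_force: [-1.2, 1.1, -1.8]
opening: 0.0152
```

Run:
```python
from h import *
arc([.04]*12)
c=camera('side');save(c,'s')
big=cv2.resize(c['img'][:,:,::-1],None,fx=5,fy=5,interpolation=cv2.INTER_CUBIC);a=(proj(c,[[.57,.22,.04]])[0]*5).astype(int)
cv2.imwrite('pics/side15.png',big[a[1]-300:a[1]+250,a[0]-300:a[0]+300])
```

```text
t 2.0273 rad err mm 0.033054121984038565 lat mm 0.3570370620364195 rot [-1.7987e+02 -1.0000e-02 -4.0550e+01] F [-1.2  1.1 -1.8] open 0.015221190364674533 time 18.3
turn [-0.13 -0.01 -0.05]
1.987 [0.04, 0.47, -0.27]
1.947 [0.0, 0.48, -0.25]
1.907 [-0.0, 0.49, -0.23]
1.867 [-0.0, 0.5, -0.21]
1.827 [-0.0, 0.51, -0.19]
1.787 [-0.0, 0.51, -0.17]
1.747 [-0.0, 0.52, -0.15]
1.707 [-0.0, 0.53, -0.13]
1.667 [-0.0, 0.53, -0.11]
1.627 [-0.0, 0.53, -0.09]
1.587 [-0.0, 0.54, -0.07]
1.547 [-0.0, 0.54, -0.05]
```

View pics/side15.png

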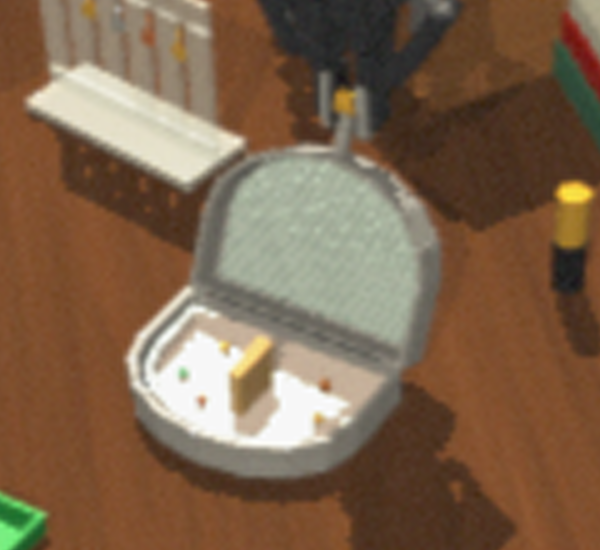

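Request:
{"op": "play_rows", "data": {
  "newtons": 30,
  "rows": [
    [1,[0.04,0.47,-0.27],[-0.1,0,0]],
    [1,[0,0.48,-0.25],[0,0,0]],
    [1,[0,0.49,-0.23],[0,0,0]],
    [1,[0,0.5,-0.21],[0,0,0]],
    [1,[0,0.51,-0.19],[0,0,0]],
    [1,[0,0.51,-0.17],[0,0,0]],
    [1,[0,0.52,-0.15],[0,0,0]],
    [1,[0,0.53,-0.13],[0,0,0]]
  ]
}}

```text
time: 19.15
ee_pos: [0.5821, 0.2399, 0.151]
tcp_rot: [-179.9, 0.1, -40.5]
wrist_force: [-2.0, 4.4, -2.3]
opening: 0.0155
```

Run:
```python
from h import *
arc([.04]*12)
```

```text
t 1.688 rad err mm 0.2857435966427402 lat mm 1.076380276241956 rot [-1.7992e+02  1.0000e-01 -4.0480e+01] F [-2.   4.4 -2.3] open 0.015455319343625078 time 19.15
turn [-0.08  0.1   0.02]
1.648 [0.11, 0.54, -0.07]
1.608 [-0.0, 0.54, -0.08]
1.568 [-0.0, 0.54, -0.06]
1.528 [-0.0, 0.54, -0.04]
1.488 [-0.0, 0.54, -0.01]
1.448 [-0.0, 0.54, 0.01]
1.408 [-0.0, 0.54, 0.03]
1.368 [-0.0, 0.54, 0.05]
1.328 [-0.0, 0.54, 0.07]
1.288 [-0.0, 0.53, 0.09]
1.248 [-0.0, 0.53, 0.11]
1.208 [-0.0, 0.52, 0.14]
```

```bash
sed -i 's/CY=np.radians(49.45)/CY=np.radians(48.6)/; s/\[180,0,-40.5\],degrees=True).as_matrix();print/[180,0,-41.2],degrees=True).as_matrix();print/' h.py
python3 - <<'E'
from h import *
arc([.04]*12)
E
```

```text
t 1.6879 rad err mm 0.28386092294521714 lat mm 0.16556661014696153 rot [-1.7992e+02  1.0000e-01 -4.0480e+01] F [-2.   4.4 -2.3] open 0.015455319343625078 time 19.15
turn [-0.08  0.1   0.72]
1.648 [0.01, 0.54, -0.07]
1.608 [-0.01, 0.54, -0.08]
1.568 [-0.01, 0.54, -0.06]
1.528 [-0.01, 0.54, -0.04]
1.488 [-0.01, 0.54, -0.01]
1.448 [-0.01, 0.54, 0.01]
1.408 [-0.01, 0.54, 0.03]
1.368 [-0.01, 0.54, 0.05]
1.328 [-0.01, 0.54, 0.07]
1.288 [-0.01, 0.53, 0.09]
1.248 [-0.01, 0.53, 0.11]
1.208 [-0.01, 0.52, 0.14]
```

Request:
{"op": "play_rows", "data": {
  "rows": [
    [1,[0.01,0.54,-0.07],[-0.1,0.1,0.7]],
    [1,[0,0.54,-0.08],[0,0,0]],
    [1,[0,0.54,-0.06],[0,0,0]],
    [1,[0,0.54,-0.04],[0,0,0]],
    [1,[0,0.54,-0.01],[0,0,0]],
    [1,[0,0.54,0.01],[0,0,0]],
    [1,[0,0.54,0.03],[0,0,0]],
    [1,[0,0.54,0.05],[0,0,0]]
  ]
}}

```text
time: 19.95
ee_pos: [0.5509, 0.2046, 0.1533]
tcp_rot: [-180.0, 0.0, -41.2]
wrist_force: [-1.7, 3.2, -1.0]
opening: 0.0151
```

Run:
```python
from h import *
arc([.04]*12)
```

```text
t 1.3404 rad err mm 1.1709057035403092 lat mm 0.2883623982702381 rot [-1.7998e+02  3.0000e-02 -4.1230e+01] F [-1.7  3.2 -1. ] open 0.015086897585801033 time 19.95
turn [-0.02  0.03 -0.03]
1.3 [0.03, 0.52, 0.2]
1.26 [-0.0, 0.53, 0.11]
1.22 [-0.0, 0.53, 0.13]
1.18 [-0.0, 0.52, 0.15]
1.14 [-0.0, 0.51, 0.17]
1.1 [-0.0, 0.51, 0.19]
1.06 [-0.0, 0.5, 0.21]
1.02 [-0.0, 0.49, 0.23]
0.98 [-0.0, 0.48, 0.25]
0.94 [-0.0, 0.47, 0.27]
0.9 [-0.0, 0.46, 0.29]
0.86 [-0.0, 0.45, 0.31]
```

Request:
{"op": "play_rows", "data": {
  "rows": [
    [1,[0.02,0.52,0.18],[0,0,0]],
    [1,[0,0.53,0.12],[0,0,0]],
    [1,[0,0.53,0.14],[0,0,0]],
    [1,[0,0.52,0.16],[0,0,0]],
    [1,[0,0.51,0.18],[0,0,0]],
    [1,[0,0.51,0.2],[0,0,0]],
    [1,[0,0.5,0.22],[0,0,0]]
  ]
}}

```text
time: 20.65
ee_pos: [0.5247, 0.1751, 0.1423]
tcp_rot: [-179.9, 0.0, -41.2]
wrist_force: [-3.1, 3.7, 1.5]
opening: 0.0151
```

Run:
```python
from h import *
arc([.03]*14)
c=camera('side');save(c,'s')
big=cv2.resize(c['img'][:,:,::-1],None,fx=5,fy=5,interpolation=cv2.INTER_CUBIC);a=(proj(c,[[.57,.22,.04]])[0]*5).astype(int)
cv2.imwrite('pics/side16.png',big[a[1]-300:a[1]+250,a[0]-300:a[0]+300])
```

```text
t 1.0405 rad err mm 1.9305525017459246 lat mm 0.3836205626938879 rot [-1.7987e+02  4.0000e-02 -4.1210e+01] F [-3.1  3.7  1.5] open 0.015145733319051502 time 20.65
turn [-0.13  0.04 -0.01]
1.011 [0.04, 0.28, 0.35]
0.981 [-0.0, 0.36, 0.19]
0.951 [-0.0, 0.35, 0.2]
0.921 [-0.0, 0.35, 0.21]
0.891 [-0.0, 0.34, 0.22]
0.861 [-0.0, 0.33, 0.23]
0.831 [-0.0, 0.33, 0.24]
0.801 [-0.0, 0.32, 0.25]
0.771 [-0.0, 0.31, 0.26]
0.741 [-0.0, 0.3, 0.27]
0.711 [-0.0, 0.3, 0.28]
0.681 [-0.0, 0.29, 0.29]
0.651 [-0.0, 0.28, 0.3]
0.621 [-0.0, 0.27, 0.3]
```

View pics/side16.png

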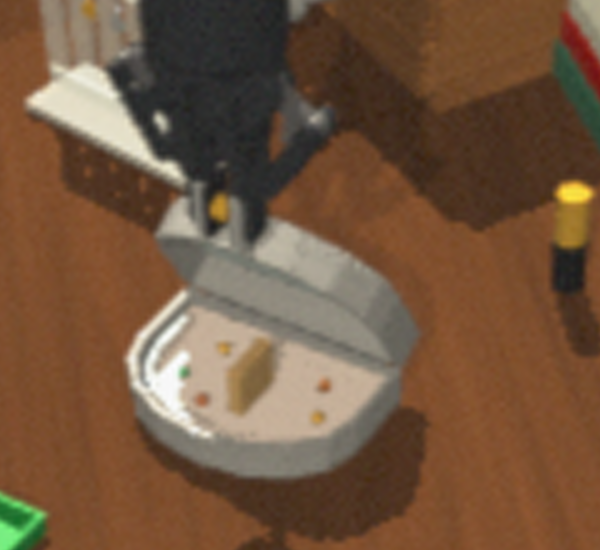

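Request:
{"op": "play_rows", "data": {
  "rows": [
    [1,[-0.05,0.32,0.25],[-0.1,0,0]],
    [1,[0,0.36,0.2],[0,0,0]],
    [1,[0,0.35,0.21],[0,0,0]],
    [1,[0,0.35,0.22],[0,0,0]],
    [1,[0,0.34,0.23],[0,0,0]],
    [1,[0,0.33,0.24],[0,0,0]],
    [1,[0,0.33,0.25],[0,0,0]],
    [1,[0,0.32,0.26],[0,0,0]]
  ]
}}

```text
time: 21.5
ee_pos: [0.5044, 0.1522, 0.1231]
tcp_rot: [179.9, -0.0, -41.3]
wrist_force: [-4.8, 2.1, 2.0]
opening: 0.0156
```

Run:
```python
from h import *
arc([.03]*14)
```

```text
t 0.7774 rad err mm 2.3978688784400406 lat mm 0.4586895589659505 rot [ 1.7993e+02 -2.0000e-02 -4.1270e+01] F [-4.8  2.1  2. ] open 0.015640236866679653 time 21.5
turn [ 0.07 -0.02 -0.07]
0.747 [0.05, 0.15, 0.45]
0.717 [-0.0, 0.3, 0.28]
0.687 [-0.0, 0.29, 0.29]
0.657 [-0.0, 0.28, 0.29]
0.627 [-0.0, 0.27, 0.3]
0.597 [-0.0, 0.26, 0.31]
0.567 [-0.0, 0.25, 0.32]
0.537 [-0.0, 0.24, 0.33]
0.507 [-0.0, 0.23, 0.33]
0.477 [-0.0, 0.22, 0.34]
0.447 [-0.0, 0.21, 0.35]
0.417 [-0.0, 0.2, 0.35]
0.387 [-0.0, 0.19, 0.36]
0.357 [-0.0, 0.18, 0.36]
```

```bash
cat >> h.py <<'E'
H=H+np.array([-.0018,0])
_P=Pt
def Pt(t): 
    p=_P(t);return p*(1+.0012/np.hypot(*p))
E
python3 - <<'E'
from h import *
arc([.03]*14)
E
```

```text
t 0.7875 rad err mm 1.2387023714656165 lat mm 0.4586895589659505 rot [ 1.7993e+02 -2.0000e-02 -4.1270e+01] F [-4.8  2.1  2. ] open 0.015640236866679653 time 21.5
turn [ 0.07 -0.02 -0.07]
0.757 [0.05, 0.31, 0.27]
0.727 [-0.0, 0.3, 0.28]
0.697 [-0.0, 0.29, 0.29]
0.667 [-0.0, 0.29, 0.29]
0.637 [-0.0, 0.28, 0.3]
0.607 [-0.0, 0.27, 0.31]
0.577 [-0.0, 0.26, 0.32]
0.547 [-0.0, 0.25, 0.33]
0.517 [-0.0, 0.24, 0.33]
0.487 [-0.0, 0.23, 0.34]
0.457 [-0.0, 0.22, 0.35]
0.427 [-0.0, 0.21, 0.35]
0.397 [-0.0, 0.2, 0.36]
0.367 [-0.0, 0.19, 0.37]
```

Request:
{"op": "play_rows", "data": {
  "rows": [
    [1,[-0.05,0.31,0.27],[0,0,0]],
    [1,[0,0.3,0.28],[0,0,0]],
    [1,[0,0.29,0.29],[0,0,0]],
    [1,[0,0.29,0.29],[0,0,0]],
    [1,[0,0.28,0.3],[0,0,0]],
    [1,[0,0.27,0.31],[0,0,0]],
    [1,[0,0.26,0.32],[0,0,0]],
    [1,[0,0.25,0.33],[0,0,0]]
  ]
}}

```text
time: 22.3
ee_pos: [0.4879, 0.1336, 0.0966]
tcp_rot: [179.9, -0.1, -41.3]
wrist_force: [-2.0, 1.9, 1.1]
opening: 0.0152
```

Run:
```python
from h import *
arc([.02]*20)
c=camera('wrist');save(c,'wrist17')
```

```text
t 0.5209 rad err mm 1.6635001625858459 lat mm 0.5345181021037759 rot [ 1.7988e+02 -6.0000e-02 -4.1290e+01] F [-2.   1.9  1.1] open 0.01523793875808939 time 22.3
turn [ 0.12 -0.06 -0.09]
0.501 [0.05, 0.12, 0.25]
0.481 [-0.0, 0.15, 0.23]
0.461 [-0.0, 0.14, 0.23]
0.441 [-0.0, 0.14, 0.23]
0.421 [-0.0, 0.14, 0.24]
0.401 [-0.0, 0.13, 0.24]
0.381 [-0.0, 0.13, 0.24]
0.361 [-0.0, 0.12, 0.25]
0.341 [-0.0, 0.12, 0.25]
0.321 [-0.0, 0.11, 0.25]
0.301 [-0.0, 0.11, 0.25]
0.281 [-0.0, 0.1, 0.25]
0.261 [-0.0, 0.1, 0.26]
0.241 [-0.0, 0.09, 0.26]
0.221 [-0.0, 0.09, 0.26]
0.201 [-0.0, 0.08, 0.26]
0.181 [-0.0, 0.07, 0.26]
0.161 [-0.0, 0.07, 0.26]
0.141 [-0.0, 0.06, 0.27]
0.121 [-0.0, 0.06, 0.27]
```

View pics/wrist17.png

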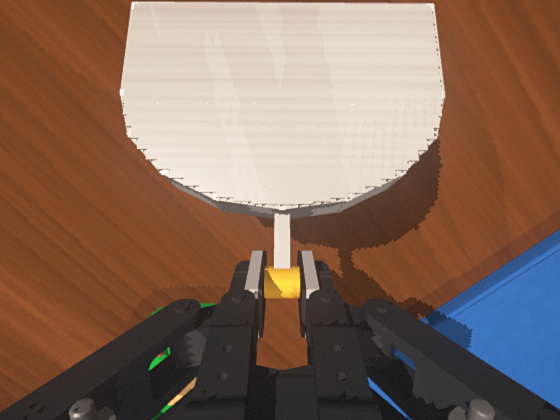

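Request:
{"op": "play_rows", "data": {
  "rows": [
    [1,[0,0.14,0.23],[0,0,0]],
    [1,[0,0.15,0.23],[0,0,0]],
    [1,[0,0.14,0.23],[0,0,0]],
    [1,[0,0.14,0.23],[0,0,0]],
    [1,[0,0.14,0.24],[0,0,0]],
    [1,[0,0.13,0.24],[0,0,0]],
    [1,[0,0.13,0.24],[0,0,0]],
    [1,[0,0.12,0.25],[0,0,0]],
    [1,[0,0.12,0.25],[0,0,0]],
    [1,[0,0.11,0.25],[0,0,0]]
  ]
}}

```text
time: 23.35
ee_pos: [0.4779, 0.1224, 0.0699]
tcp_rot: [179.8, -0.0, -41.3]
wrist_force: [-2.7, 2.2, -0.1]
opening: 0.0149
```

Run:
```python
from h import *
arc([.02]*17)
```

```text
t 0.298 rad err mm 2.0859183126557266 lat mm 0.5822342560103031 rot [ 1.7981e+02 -3.0000e-02 -4.1300e+01] F [-2.7  2.2 -0.1] open 0.01493466033228346 time 23.35
turn [ 0.19 -0.03 -0.1 ]
0.278 [0.06, 0.02, 0.29]
0.258 [-0.0, 0.09, 0.26]
0.238 [-0.0, 0.09, 0.26]
0.218 [-0.0, 0.08, 0.26]
0.198 [-0.0, 0.08, 0.26]
0.178 [-0.0, 0.07, 0.26]
0.158 [-0.0, 0.07, 0.26]
0.138 [-0.0, 0.06, 0.27]
0.118 [-0.0, 0.06, 0.27]
0.098 [-0.0, 0.05, 0.27]
0.078 [-0.0, 0.05, 0.27]
0.058 [-0.0, 0.04, 0.27]
0.038 [-0.0, 0.04, 0.27]
0.018 [-0.0, 0.03, 0.27]
-0.002 [-0.0, 0.03, 0.27]
-0.022 [-0.0, 0.02, 0.27]
-0.042 [-0.0, 0.01, 0.27]
```

Request:
{"op": "play_rows", "data": {
  "rows": [
    [1,[0,0.08,0.26],[0.1,0,0]],
    [1,[0,0.09,0.26],[0,0,0]],
    [1,[0,0.09,0.26],[0,0,0]],
    [1,[0,0.08,0.26],[0,0,0]],
    [1,[0,0.08,0.26],[0,0,0]],
    [1,[0,0.07,0.26],[0,0,0]],
    [1,[0,0.07,0.26],[0,0,0]],
    [1,[0,0.06,0.27],[0,0,0]],
    [1,[0,0.06,0.27],[0,0,0]],
    [1,[0,0.05,0.25],[0,0,0]]
  ]
}}

```text
time: 24.35
ee_pos: [0.4723, 0.116, 0.0411]
tcp_rot: [179.9, -0.0, -41.3]
wrist_force: [-2.7, 1.4, -0.2]
opening: 0.0152
```

Run:
```python
from h import *
arc([.01]*9)
```

```text
t 0.0797 rad err mm 2.3758989420651355 lat mm 0.6230792347547214 rot [ 1.7986e+02 -2.0000e-02 -4.1310e+01] F [-2.7  1.4 -0.2] open 0.015179569105111215 time 24.35
turn [ 0.14 -0.02 -0.11]
0.07 [0.06, -0.09, 0.15]
0.06 [-0.0, 0.02, 0.14]
0.05 [-0.0, 0.02, 0.14]
0.04 [-0.0, 0.02, 0.14]
0.03 [-0.0, 0.02, 0.14]
0.02 [-0.0, 0.02, 0.14]
0.01 [-0.0, 0.01, 0.14]
-0.0 [-0.0, 0.01, 0.14]
-0.01 [-0.0, 0.01, 0.14]
```

Request:
{"op": "play_rows", "data": {
  "rows": [
    [1,[0,0,0.15],[0.1,0,0]],
    [1,[0,0.02,0.15],[0,0,0]],
    [1,[0,0.02,0.15],[0,0,0]],
    [1,[0,0.02,0.15],[0,0,0]],
    [1,[0,0.02,0.15],[0,0,0]],
    [1,[0,0.02,0.15],[0,0,0]]
  ]
}}

```text
time: 24.95
ee_pos: [0.4714, 0.1149, 0.0311]
tcp_rot: [179.9, -0.0, -41.3]
wrist_force: [-3.2, 0.5, 0.0]
opening: 0.0154
```

Request:
{"op": "play_rows", "data": {
  "rows": [
    [1,[0,0.01,0.1],[0,0,0]],
    [1,[0,0.01,0.1],[0,0,0]],
    [1,[0,0.01,0.1],[0,0,0]]
  ]
}}

```text
time: 25.25
ee_pos: [0.4712, 0.1148, 0.0281]
tcp_rot: [180.0, -0.0, -41.3]
wrist_force: [-5.6, 0.7, 6.2]
opening: 0.0152
```

Run:
```python
from h import *
arc([.01])
c=camera('wrist');save(c,'wrist18')
c=camera('side');save(c,'s')
big=cv2.resize(c['img'][:,:,::-1],None,fx=5,fy=5,interpolation=cv2.INTER_CUBIC);a=(proj(c,[[.55,.2,.04]])[0]*5).astype(int)
cv2.imwrite('pics/side18.png',big[a[1]-300:a[1]+250,a[0]-300:a[0]+300])
```

```text
t -0.0152 rad err mm 2.424004745332109 lat mm 0.609054932644468 rot [ 1.7995e+02 -2.0000e-02 -4.1320e+01] F [-5.6  0.7  6.2] open 0.015218157561673688 time 25.25
turn [ 0.05 -0.02 -0.12]
-0.025 [0.06, -0.11, 0.15]
```

View pics/side18.png

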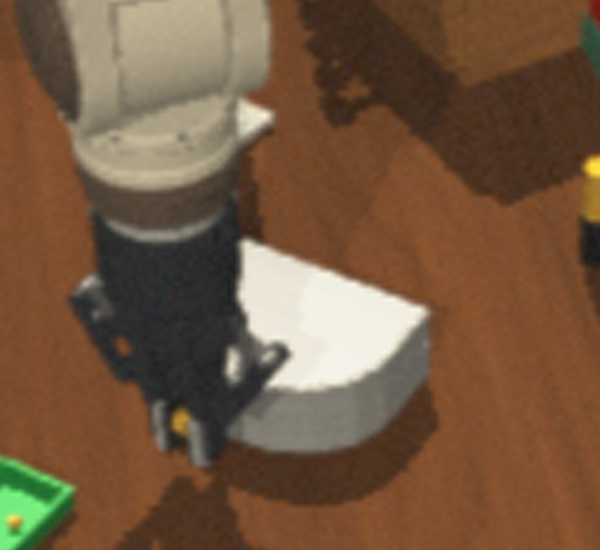

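Request:
{"op": "play_rows", "data": {
  "rows": [
    [1,[0,0,0.12],[0,0,0]],
    [1,[0,0,0.12],[0,0,0]]
  ]
}}

```text
time: 25.55
ee_pos: [0.4712, 0.1147, 0.0271]
tcp_rot: [180.0, -0.0, -41.3]
wrist_force: [-8.3, -1.3, 10.1]
opening: 0.0152
```

Request:
{"op": "play_rows", "data": {
  "rows": [
    [1,[0,0,0.15],[0,0,0]],
    [1,[0,0,0.15],[0,0,0]]
  ]
}}

```text
time: 25.75
ee_pos: [0.4712, 0.1148, 0.0263]
tcp_rot: [-180.0, -0.1, -41.3]
wrist_force: [-10.3, -0.6, 13.0]
opening: 0.0151
```

Run:
```python
from h import *
ims=[]
p=[.5307,.1810,np.radians(48.9)]
for n in ['scene','side']:
    c=camera(n)
    big=cv2.resize(c['img'][:,:,::-1],None,fx=6,fy=6,interpolation=cv2.INTER_CUBIC)
    for z,col in((.051,(0,0,255)),(.024,(0,255,0)),(0,(255,0,0))):
        cv2.polylines(big,[np.round((proj(c,place(CASE,p[2],z,p))+.5)*6).astype(np.int32)],True,col,1)
    P=np.array([p[0]-.085*np.cos(p[2]),p[1]-.085*np.sin(p[2]),.036])
    cv2.circle(big,tuple(int(x) for x in (proj(c,[P])[0]+.5)*6),4,(255,0,255),-1)
    a=(proj(c,[[.53,.18,.04]])[0]*6).astype(int);ims.append(big[a[1]-280:a[1]+280,a[0]-200:a[0]+200])
cv2.imwrite('pics/shut1.png',np.hstack(ims))
```

```text
(no output)
```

View pics/shut1.png

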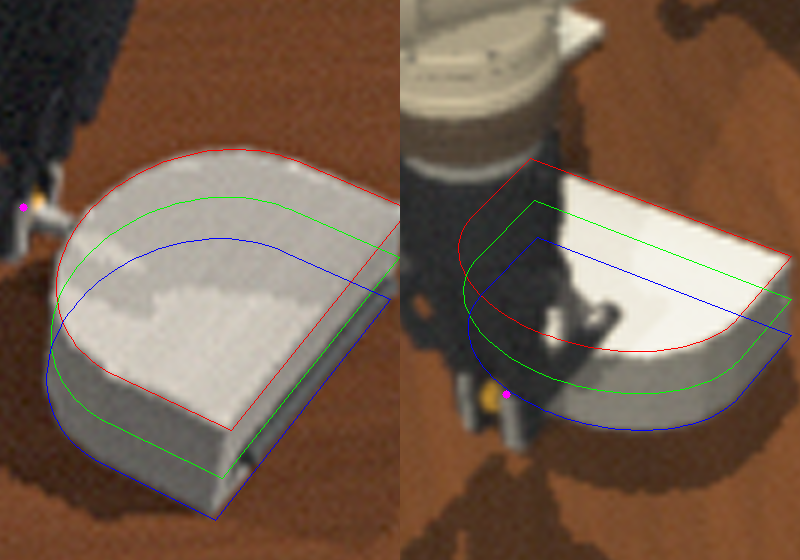

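Request:
{"op": "play_rows", "data": {
  "rows": [
    [1,[0,0,0],[0,0,0]],
    [0.85,[0,0,0],[0,0,0]],
    [0.75,[0,0,0],[0,0,0]],
    [0.65,[0,0,0],[0,0,0]],
    [0.5,[0,0,0],[0,0,0]],
    [0.5,[0,0,0],[0,0,0]]
  ]
}}

```text
time: 26.45
ee_pos: [0.4733, 0.1146, 0.029]
tcp_rot: [-179.8, -0.3, -41.3]
wrist_force: [0.6, 0.3, -0.8]
opening: 0.0424
```

Run:
```python
from h import *
arc([.01])
c=camera('wrist');save(c,'wrist19')
```

```text
t -0.008 rad err mm 1.182883550703201 lat mm -1.0809891701930447 rot [-179.77   -0.33  -41.33] F [ 0.6  0.3 -0.8] open 0.042398796129254124 time 26.45
turn [-0.23 -0.33 -0.13]
-0.018 [-0.11, 0.01, 0.14]
```

View pics/wrist19.png

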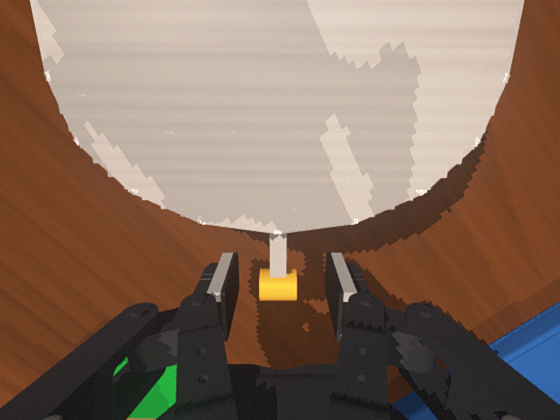

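Released cleanly: the bar is at (278,285), free between the pads. I'll go straight up.

Request:
{"op": "play_rows", "data": {
  "rows": [
    [0.5,[0,0,-0.5],[0,0,0]],
    [0.5,[0,0,-1.5],[0,0,0]],
    [0.5,[0,0,-3],[0,0,0]],
    [0.5,[0,0,-4],[0,0,0]],
    [0.5,[0,0,-4],[0,0,0]],
    [0.5,[0,0,-4],[0,0,0]],
    [0.5,[0,0,-2],[0,0,0]],
    [0.5,[0,0,0],[0,0,0]],
    [0.5,[0,0,0],[0,0,0]]
  ]
}}

```text
time: 27.4
ee_pos: [0.471, 0.1144, 0.2274]
tcp_rot: [-179.8, -0.3, -41.3]
wrist_force: [0.4, 1.0, -0.3]
opening: 0.0428
```

Run:
```python
from h import *
ims=[]
p=[.5307,.1810,np.radians(48.9)]
for n in ['scene','side']:
    c=camera(n);save(c,n+'20')
    c0=np.load('pics/%s0.npy'%n,allow_pickle=True).item()
    big=cv2.resize(c['img'][:,:,::-1],None,fx=6,fy=6,interpolation=cv2.INTER_CUBIC)
    for z,col in((.051,(0,0,255)),(.024,(0,255,0))):
        cv2.polylines(big,[np.round((proj(c,place(CASE,p[2],z,p))+.5)*6).astype(np.int32)],True,col,1)
    a=(proj(c,[[.53,.18,.04]])[0]*6).astype(int);ims.append(big[a[1]-280:a[1]+280,a[0]-200:a[0]+200])
    d=cv2.absdiff(c['img'],c0['img']).max(2)
    for nm,P in dict(dish=(.52,-.37,.02),watch=(.53,-.23,.02),brush=(.78,-.06,.02),perf=(.76,.09,.05),lip=(.748,.251,.04)).items():
        u,v=proj(c,[P])[0].astype(int);print(n,nm,(d[v-15:v+15,u-15:u+15]>40).mean().round(3))
cv2.imwrite('pics/shut2.png',np.hstack(ims));print(get_obs()['time'])
```

```text
scene dish 0.307
scene watch 0.276
scene brush 0.0
scene perf 0.0
scene lip 0.0
side dish 0.238
side watch 0.173
side brush 0.0
side perf 0.0
side lip 0.0
27.5
```

View pics/shut2.png

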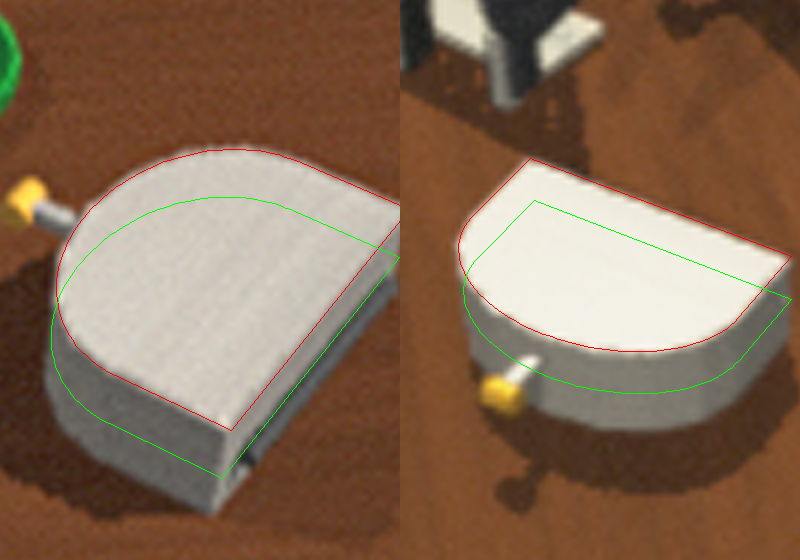

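View pics/scene20.png

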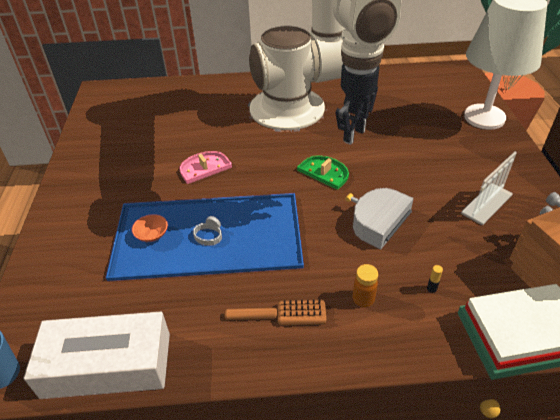

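```bash
python3 -c "
from h import *
print(job_done())"
```

```text
the job is handed in; nothing more can be done
None
```

The insert is seated in the case and the lid is fully shut; I handed the job in at about 27.5 s of the 64 s allowed.

- **Insert:** I gripped the white insert by its fin, turned it about 24° to match the case and lowered it inside the walls. It touched the floor at the same TCP height as in the tray, about 25 mm. A last push there, with a wrist force of about 35 N, confirmed contact. I released it on the floor, and a picture before closing the lid showed it seated with an even gap.
- **Lid:** I pinched the brass pull at its open stop and guided it down the whole arc in small steps, slower towards the end. I then pressed it to about 13 N and let go.

**Last checks:**
- **Lid shut:** With the arm clear, the lid's top matches the shut outline (51 mm) in both the scene and side pictures.
- **Hairbrush, perfume and lipstick:** The before-and-after picture comparison found no change at any of them.
- **Dish and watch:** The same comparison did flag pixel changes here (17–31%). They sit at the same pixels as before, and I put the changes down to the arm's shadow.

**What disagreed:**
- **Hinge direction and position:** The first estimate was about 1° and 2 mm off. I corrected it part-way through closing. Sideways forces at the pull stayed within a few newtons until the final press, when they reached about 10 N.
- **Final press:** The fingers crept down about 2 mm, which I took as the pads slipping on the bar.

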